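# Load filter pucks into a fermenter bench's spring magazine

### The arm

A 6-joint arm with a two-finger parallel gripper is mounted at the origin on the work surface. World frame = base frame: x ahead of the robot, y to its left, z up, the work surface at z = 0. Lengths are in m, angles in rad, forces in N, time in s.
With the tool pointing down it reaches from about 0.275 to 0.85 m from the base axis. Payload 19 kg.
Tool frame: the origin (TCP) lies at the very end of the fingers, on their centre line; the grasp point (between the pads) lies 19 mm behind it; z points along the fingers, y is the direction in which the jaws open and shut (so a half turn about z gives the same grasp; the last joint's range is limited). The gripper opens to 85 mm and grips with 20 to 120 N. Pads are 22 mm wide; open, the fingers measure 114 mm over their backs; the gripper's body (76 mm by 85 mm) begins 54 mm behind the grasp point. The pads swing forward as they close: fully open they stand 13 mm farther back than shut.
Start: joints at [1.14, 0.15, 1.437, -0, 1.554, -0.134], TCP at [0.168, 0.55, 0.195] pointing down, gripper open.
Joint ranges: [-2.8, 2.8], [-0.68, 2.1], [0.12, 2.68], [-1.39, 4.53], [0.16, 2.79], [-2.81, 2.81]. Speed limits (rad/s): [1.89, 1.89, 2.22, 3.01, 3.01, 3.01].

### API

Orientations are given as a unit quaternion [w, x, y, z].
In Python, from plant import manip gives the robot as it stands.
- The arm moves only by the tool jog_arm, never from a script. Its argument "increments" is a list that holds one entry, the list of rows, each a list of 7 numbers: the shift along the tool's x, y, z in mm, then the turn, a rotation vector about the tool's x, y, z in rad, then the gripper command: -1 is shut, 1 is fully open, values between are in proportion. A call has 1 to 20 rows; each row is the pose to reach, as a shift and turn from the pose commanded when the call began, along the tool's axes at that moment; what a row does not reach only later rows make up. A row lasts 1/12 s, in which the tool goes at most 41.7 mm and 7.16 degrees, less where a joint would pass 70% of its speed; a pose out of reach is approached as far as the arm can. A call with a gripper value outside its range is refused whole. The fingers move at their own pace and stop on an object; "newtons" is the grip in N (left out, the last holds). Time passes only in rows, so rows that repeat a pose let the fingers close. It gives the time, the measured TCP pose, the force and the opening at its end, in the units of the state.
- manip.read_state(): the state, without advancing time (a new reading comes with each control period).
- manip.snapshot(name): name is "side" or "top"; returns a dict with "frame" (400x640x3 uint8, red, green, blue), "mtx" (3x3 intrinsics, pixels), "k1" (the pictures are not rectified: a ray, as slopes to the right and down, at radius r is drawn at 1 + k1 r^2 times it, then the intrinsics apply), "R" (3x3) and "t" (3): a world point X has camera coordinates R X + t. Camera axes: x right, y down, z forward; pixel columns grow to the right and rows downward; lengths in m; the calibration is good to about 2 mm. A picture is of the moment at which its call begins. There is no depth.
- manip.close_job(): hands the job in, once; it reports no verdict.
The state is a dict: "t": time; "joint_pos": joint angles; "dq": joint speeds; "effort": joint torques, N m; "tool_pos": TCP position; "tcp_rot": TCP orientation; "ft_force": force on the tool from outside, world axes, zero at the start; "moment": the same for the moment, N m; "finger_gap": finger opening in m.
Only numpy, scipy, OpenCV 4.12 (cv2) and the standard library are available. Lean on these libraries where they do the work, as an engineer would, in place of code of your own. Each camera call takes 0.05 s, during which the arm holds its last target. There are 200 camera calls.

### The job

Load all the filter pucks on the bench into the feeder's spring magazine: raise the red pick-up lever fully, swing the head right out to its stop, and press the pucks down one after another until each has clicked under the brass catches. Then swing the head back over the magazine, fully to its stop, and only then lower the lever all the way. Never swing the head out or back with the lever down, and leave the bottles and the beaker alone.

Things in the scene. Friction and masses are not known exactly. Their poses are not given: they have to be found in the camera images.
- puck1: loose filter puck, 50 mm diameter, 14 mm thick, 40 g, blue plastic with a white face; lies flat on the bench at the start; origin at the centre of its underside, z along its axis. There are three to five pucks; absent ones read None. All are alike and may be loaded in any order
- puck2: loose filter puck, 50 mm diameter, 14 mm thick, 40 g, blue plastic with a white face; lies flat on the bench at the start; origin at the centre of its underside, z along its axis. There are three to five pucks; absent ones read None. All are alike and may be loaded in any order
- puck3: loose filter puck, 50 mm diameter, 14 mm thick, 40 g, blue plastic with a white face; lies flat on the bench at the start; origin at the centre of its underside, z along its axis. There are three to five pucks; absent ones read None. All are alike and may be loaded in any order
- puck4: loose filter puck, 50 mm diameter, 14 mm thick, 40 g, blue plastic with a white face; lies flat on the bench at the start; origin at the centre of its underside, z along its axis. There are three to five pucks; absent ones read None. All are alike and may be loaded in any order
- puck5: loose filter puck, 50 mm diameter, 14 mm thick, 40 g, blue plastic with a white face; lies flat on the bench at the start; origin at the centre of its underside, z along its axis. There are three to five pucks; absent ones read None. All are alike and may be loaded in any order
- feeder: the fixed feeder: steel base 200 x 110 x 14 mm with an upright stack magazine of four steel guide rods (8 mm thick, round tops 126 mm above the bench, at x, y = +-21.6 mm; a puck has 1.5 mm play); its +y and -y sides are open 35 mm wide for fingers closing along y. Origin: on the bench, on the magazine axis; x points to the head's column, z up
- mouth (a point): point on the magazine axis 104 mm above the bench, level with the undersides of the two brass catches; axes as the feeder's. A puck laid between the rods rests on the catches' slopes, underside about 7 mm above this point, top about level with the rod tops. Pressed in the middle until its top is 2 to 5 mm below this point (5 to 12 N) it clicks under, then springs back, top level with this point
- catch_a (a joint): brass spring catch on the magazine's +x side, 12 mm wide, underside 104 and sloping top up to 118 mm above the bench, inner edge 20.5 mm from the axis; 0 = sprung in over the stack, grows to 0.008 m as a puck pushes it out; leaves a 41 mm gap to the other catch for pressing
- catch_b (a joint): the same catch on the magazine's -x side
- follower (a joint): spring follower of the magazine: 0 at the top (empty), grows downwards in m, about 0.013 with one puck held under the catches and 0.014 more for each further one; bottoms at 0.080; 1.7 N at the top rising to 6 N
- head (a joint): swing-out head, an aluminium arm that turns level about the upright column 100 mm from the magazine on its +x side: 0 = over the magazine (stop), grows as it swings out towards the mouth's +y side, 1.6 rad = out at its stop; stiff enough to stay where it is left (0.1 N m). At the start it is at or near 0
- head_hinge (a point): point on the head's upright turning axis (the column), 162 mm above the bench
- knob (a point): upright black grip knob on the head's arm, 20 mm diameter, 34 mm tall (144 to 178 mm above the bench), 45 mm from the turning axis; the point is on its axis 16 mm below its top
- lever (a joint): red pick-up lever on the end of the head, 0 = lowered (level, its rubber foot between the guide rods just above the top puck), grows as its ball end rises, 1.1 rad = fully raised, foot clear of the rods; friction holds it where left (0.06 N m). Starts lowered; cannot go fully down over a puck not pressed home
- ball (a point): centre of the red ball, 20 mm diameter, at the free end of the lever, 85 mm from its pivot; when the head is over the magazine it points away from the column, 65 mm beyond the magazine axis and 152 mm above the bench when lowered
- lever_hinge (a point): the lever's pivot on the head, 80 mm from the column axis and 152 mm above the bench; the pivot axis is level and square to the arm
- media_bottle: bystander: glass bottle with blue cap, 70 mm diameter, 150 mm high, origin at its base
- buffer_bottle: bystander: glass bottle with blue cap, 60 mm diameter, 130 mm high, origin at its base
- beaker: bystander: open glass cup, 72 mm wide at the rim, 90 mm high, origin at its base
There are look-alikes about, which are no part of the job. What is shaped like the puck5 but black or orange is not meant.

How it is judged:
By the outcome, as a careful person would: the job done as asked, in the order asked, and still so for the second after the job is handed in, with the robot touching nothing.
Of puck1, puck2, puck3, puck4, puck5 only 3 to 5 are there at a start; the rules pass over those that are not, and their reading is None.
At some moment in a run one of puck1, puck2, puck3, puck4, puck5 may be knocked a few centimetres aside while the robot is not near it.
Once in a run the grip may slacken for a moment while it holds something.
It also fails if it takes over 210 s, if anything falls off the work surface, if the arm or the gripper's body presses on something with over 40 N, if the wrist force passes 120 N, or if a joint passes its speed limit or range.

## Working session

There is one attempt and no reset: what is moved stays moved. The work goes in short steps, Python scripts to look and compute and a tool call to move; the robot and the scene stay as the last step left them, time stands still between calls to the robot, and variables do not carry over. Pictures are saved under pics/ and viewed, about 12 in all and at most 16, crops included, and the job is handed in when it is done.

Besides the shell and the picture viewer there is one more tool, called after "Request:" as a command line: name --argument value ..., lists and objects as JSON in quotes. jog_arm: Moves the arm, as the interface text tells. Its arguments: {"type":"object","properties":{"increments":{"type":"array","items":{"type":"array","items":{"type":"array","items":{"type":"number"}}}},"newtons":{"type":"number"}},"required":["increments"]}

```bash
mkdir -p pics; cat > h.py <<'E'
import numpy as np, cv2
from plant import manip
def snap(n,f):
    s=manip.snapshot(n); cv2.imwrite(f'pics/{f}.png',cv2.cvtColor(s['frame'],cv2.COLOR_RGB2BGR))
    np.savez(f'pics/{f}.npz',**{k:np.array(s[k]) for k in('frame','mtx','k1','R','t')}); return s
def ld(f): return dict(np.load(f'pics/{f}.npz'))
def ray(s,u,v):
    m=s['mtx']; d=np.array([(u-m[0,2])/m[0,0],(v-m[1,2])/m[1,1]]); p=d.copy()
    for _ in range(20): p=d/(1+s['k1']*(p@p))
    R=s['R']; return -R.T@s['t'], R.T@np.array([p[0],p[1],1])
def at(s,u,v,z):
    o,d=ray(s,u,v); return o+d*(z-o[2])/d[2]
def proj(s,X):
    c=s['R']@np.array(X)+s['t']; p=c[:2]/c[2]; p=p*(1+s['k1']*(p@p)); m=s['mtx']
    return np.array([m[0,0]*p[0]+m[0,2],m[1,1]*p[1]+m[1,2]])
def tri(s1,p1,s2,p2):
    o1,d1=ray(s1,*p1);o2,d2=ray(s2,*p2)
    a=np.linalg.lstsq(np.c_[d1,-d2],o2-o1,rcond=None)[0]
    A=o1+d1*a[0];B=o2+d2*a[1]; return (A+B)/2,np.linalg.norm(A-B)
def crop(f,x0,y0,x1,y1,k,g):
    i=cv2.imread(f'pics/{f}.png')[y0:y1,x0:x1]; cv2.imwrite(f'pics/{g}.png',cv2.resize(i,None,fx=k,fy=k,interpolation=cv2.INTER_CUBIC))
def st():
    s=manip.read_state(); print({k:np.round(s[k],4).tolist() for k in('t','tool_pos','tcp_rot','ft_force','finger_gap','joint_pos')})
E
python3 -c "
from h import *
for n in('top','side'):
    s=snap(n,n+'0'); print(n,-s['R'].T@s['t'],s['R'][2],s['mtx'][0,0],s['k1'])
st()"
```

```text
top [ 0.38724711 -0.07880342  1.63195942] [ 0.15658475  0.01076716 -0.98760584] 465.3006130751875 -0.035433331252486454
side [-0.02714472 -0.82058985  1.19341227] [ 0.43860951  0.51915881 -0.73355015] 484.5617319466708 -0.015455694734086013
{'t': 0.1, 'tool_pos': [0.1681, 0.5496, 0.1941], 'tcp_rot': [-0.0001, 0.1479, 0.989, -0.0005], 'ft_force': [0.4918, -0.3702, -0.1981], 'finger_gap': 0.0858, 'joint_pos': [1.14, 0.1509, 1.4379, -0.0, 1.5538, -0.134]}
```

View pics/top0.png

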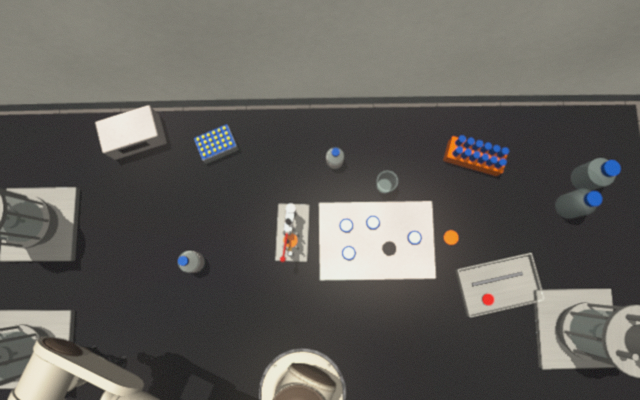

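View pics/side0.png

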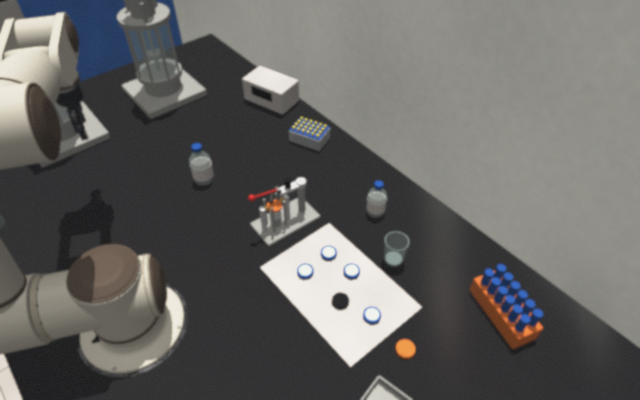

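Top view: there are four blue and white pucks at about (346,225), (373,222), (348,253) and (414,238). The look-alikes are a black disc at (389,248), an orange disc at (451,238) and a red cap at (488,299). The feeder is at (292,233) with its red ball near (283,259). The bottles are at (335,157) and (191,262), the beaker at (387,181). Next I'll take close crops.

```bash
python3 -c "
from h import *
crop('top0',265,190,445,290,4,'ct'); crop('side0',235,165,425,345,4,'cs'); 
i=cv2.imread('pics/cs.png');cv2.imwrite('pics/cs.png',i[:600])
s=ld('top0');q=ld('side0')
for p in[(346,225.5),(373,222),(348,253),(414,238)]:
  X=at(s,*p,.014); print(X.round(4),proj(q,X).round(1))
"
```

```text
[ 0.5592 -0.1576  0.014 ] [326.9 251.9]
[ 0.5702 -0.2522  0.014 ] [350.7 269.9]
[ 0.4635 -0.1626  0.014 ] [303.2 269.6]
[ 0.5124 -0.393   0.014 ] [369.7 313.9]
```

View pics/ct.png

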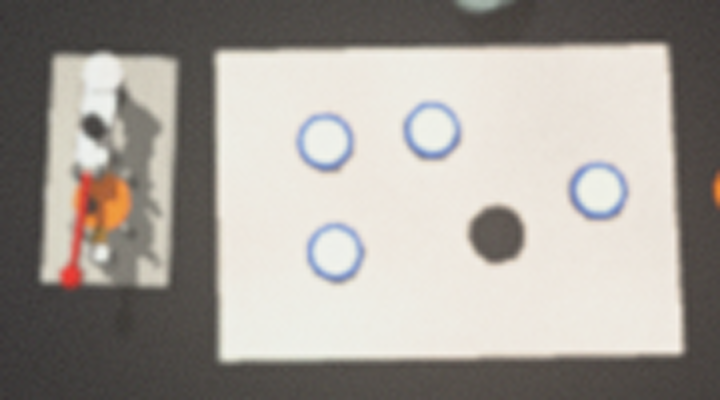

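View pics/cs.png

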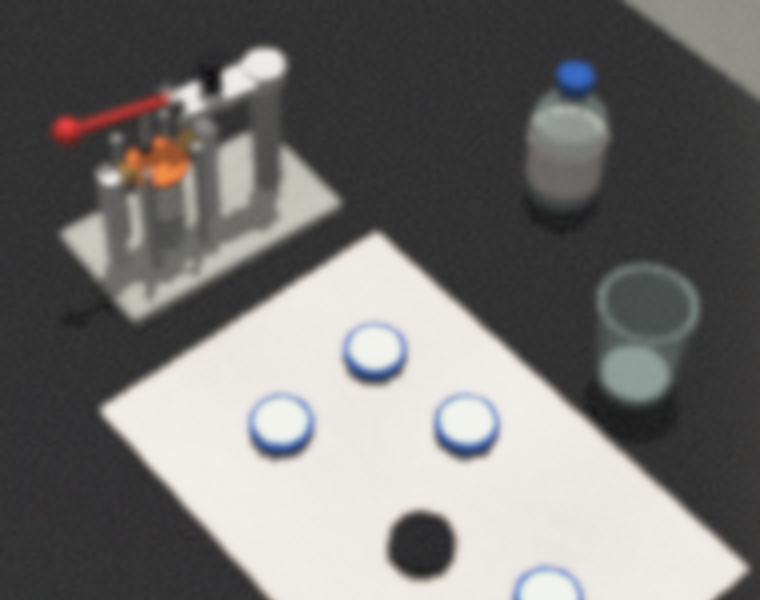

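```bash
python3 -c "
from h import *
s=ld('top0');q=ld('side0')
T=lambda x,y:(265+x/4-.375,190+y/4-.375)
S=lambda x,y:(235+x/4-.375,165+y/4-.375)
c=[at(s,*T(*p),.014)[:2] for p in[(53,55),(178,58),(168,287),(40,284)]]; print(np.round(c,4))
for a,b in((0,1),(1,2),(3,2),(0,3)): print(np.linalg.norm(c[a]-c[b]))
d1=c[0]-c[3];d2=c[1]-c[2]
print('yaw',np.arctan2(d1[1],d1[0]),np.arctan2(d2[1],d2[0]),'centre',np.mean(c,0))
for n,a,b in(('ball',(69,276),(66,130)),('hub',(103,72),(264,63)),('rod',(101,254),(111,176)),('knob',(94,126),(210,78))):
  print(n,tri(s,T(*a),q,S(*b)))
print([np.round(at(q,*S(*p),.014),4) for p in((60,235),(136,322),(341,202))])
"
```

```text
[[ 0.6406  0.0806]
 [ 0.6364 -0.0295]
 [ 0.4365 -0.0192]
 [ 0.4403  0.0915]]
0.1102155011354875
0.20021773822770667
0.11078041758247355
0.20056806514241168
yaw -0.054617058207020376 -0.05182727846501217 centre [0.53844487 0.03085531]
ball (array([0.44256549, 0.0524671 , 0.16250128]), np.float64(0.00259400525629802))
hub (array([0.60607103, 0.02643693, 0.14800078]), np.float64(0.0020831897397321814))
rod (array([0.46200209, 0.03033576, 0.11733126]), np.float64(0.003361092177248454))
knob (array([0.56090954, 0.03358048, 0.15527985]), np.float64(0.0007109475192957896))
[array([0.4428, 0.0853, 0.014 ]), array([ 0.4384, -0.0242,  0.014 ]), array([ 0.6374, -0.0305,  0.014 ])]
```

```bash
cat >> h.py <<'E'
from scipy.spatial.transform import Rotation as Ro
def go(p,yaw,q=None):
    """tool-frame mm shift and z turn to TCP p with tool straight down, tool y at world angle yaw (mod pi)"""
    s=manip.read_state(); w=s['tcp_rot']; R=Ro.from_quat([w[1],w[2],w[3],w[0]])
    best=None
    for k in(-1,0,1):
        a=yaw+k*np.pi; y=np.array([np.cos(a),np.sin(a),0]); z=np.array([0,0,-1]); x=np.cross(y,z)
        G=Ro.from_matrix(np.c_[x,y,z]); r=(R.inv()*G).as_rotvec()
        if best is None or np.linalg.norm(r)<np.linalg.norm(best): best=r
    d=R.inv().apply(np.array(p)-s['tool_pos'])*1000
    print('shift',d.round(1),'turn',best.round(3))
YAW=-.053
E
python3 -c "
from h import *
s=ld('top0');q=ld('side0')
T=lambda x,y:(265+x/4-.375,190+y/4-.375)
S=lambda x,y:(235+x/4-.375,165+y/4-.375)
print('ball',at(s,*T(69,276),.152),at(q,*S(66,130),.152))
print('hub',at(s,*T(103,72),.165),at(q,*S(264,63),.165))
print('knob',at(s,*T(94,126),.178),at(q,*S(210,72),.178))
print('foll',at(s,*T(103,203),.104),at(q,*S(168,162),.104))
print('bottle',at(s,183,261,.14),at(s,191,264,.0))
go((.442,.0525,.24),1.413); st()
"
```

```text
ball [0.44181927 0.05404038 0.152     ] [0.44848891 0.06071211 0.152     ]
hub [0.6026804  0.02576714 0.165     ] [0.5966949  0.01219602 0.165     ]
knob [0.55793576 0.0320299  0.178     ] [0.55213876 0.01972012 0.178     ]
foll [0.50288833 0.0303836  0.104     ] [0.51120097 0.02414397 0.104     ]
bottle [0.43801245 0.37272393 0.14      ] [0.43206756 0.3864887  0.        ]
shift [-407.3 -395.3  -45.6] turn [-0.001 -0.    -0.139]
{'t': 0.1, 'tool_pos': [0.1681, 0.5496, 0.1941], 'tcp_rot': [-0.0001, 0.1479, 0.989, -0.0005], 'ft_force': [0.4918, -0.3702, -0.1981], 'finger_gap': 0.0858, 'joint_pos': [1.14, 0.1509, 1.4379, -0.0, 1.5538, -0.134]}
```

Request:
jog_arm --increments '[[[-20,-20,-40,0,0,0,1],[-60,-58,-60,0,0,-0.139,1],[-407,-395,-60,0,0,-0.139,1],[-407,-395,-60,0,0,-0.139,1],[-407,-395,-60,0,0,-0.139,1],[-407,-395,-60,0,0,-0.139,1],[-407,-395,-60,0,0,-0.139,1],[-407,-395,-60,0,0,-0.139,1],[-407,-395,-60,0,0,-0.139,1],[-407,-395,-60,0,0,-0.139,1],[-407,-395,-60,0,0,-0.139,1],[-407,-395,-60,0,0,-0.139,1],[-407,-395,-60,0,0,-0.139,1],[-407,-395,-46,0,0,-0.139,1],[-407,-395,-46,0,0,-0.139,1],[-407,-395,-46,0,0,-0.139,1],[-407,-395,-46,0,0,-0.139,1],[-407,-395,-46,0,0,-0.139,1]]]'

```text
t: 1.6
tool_pos: [0.4415, 0.0539, 0.2408]
tcp_rot: [0.0, 0.078, 0.997, 0.0]
ft_force: [0.3, 0.5, 0.8]
finger_gap: 0.0855
```

```bash
python3 -c "
from h import *
s=snap('side','s1'); st(); p=manip.read_state()['tool_pos']; print(proj(s,p))
snap('top','t1'); crop('s1',220,130,380,250,5,'s1c'); go((.4425,.0535,.133),1.413)"
```

```text
{'t': 1.65, 'tool_pos': [0.4415, 0.0541, 0.241], 'tcp_rot': [0.0002, 0.0781, 0.9969, 0.0001], 'ft_force': [-0.0439, -0.4149, 0.1604], 'finger_gap': 0.0854, 'joint_pos': [-0.0517, -0.1373, 1.6344, 0.0001, 1.644, -1.4661]}
[247.21518037 177.8355343 ]
shift [ -1.   -0.5 108. ] turn [0.    0.001 0.002]
```

View pics/s1c.png

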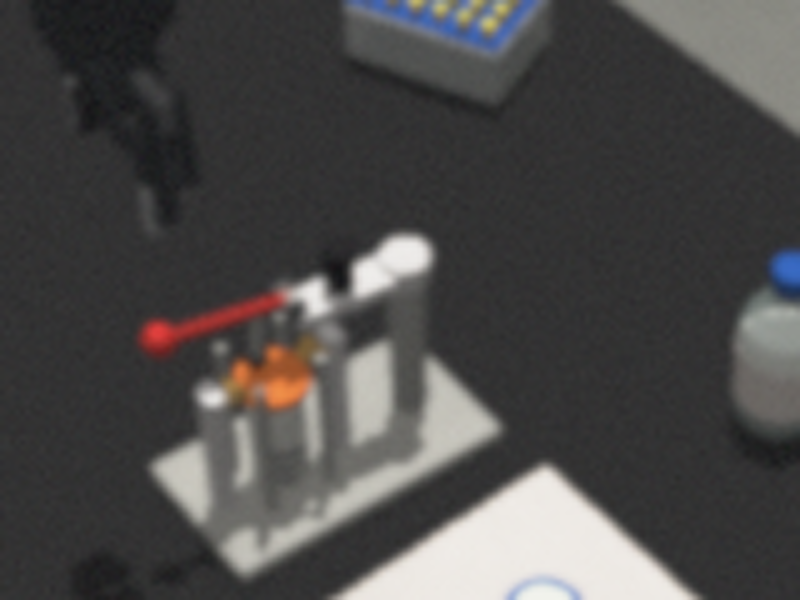

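Request:
jog_arm --increments '[[[-0.5,-0.5,30,0,0,0,0],[-0.5,-0.5,60,0,0,0,0],[-0.5,-0.5,85,0,0,0,0],[-0.5,-0.5,103,0,0,0,0],[-0.5,-0.5,103,0,0,0,0],[-0.5,-0.5,103,0,0,0,0]]]' --newtons 20

```text
t: 2.2
tool_pos: [0.4419, 0.0532, 0.138]
tcp_rot: [-0.0, 0.078, 0.997, -0.0]
ft_force: [1.1, 0.7, 0.1]
finger_gap: 0.0425
```

```bash
python3 -c "
from h import *
s=snap('side','s2'); q=snap('top','t2'); st()
crop('s2',220,150,320,230,4,'a');crop('t2',250,200,350,280,4,'b')
cv2.imwrite('pics/ab2.png',np.hstack([cv2.imread('pics/a.png'),cv2.imread('pics/b.png')]))
"
```

```text
{'t': 2.3, 'tool_pos': [0.4429, 0.0529, 0.1393], 'tcp_rot': [0.001, 0.0784, 0.9969, -0.0], 'ft_force': [-0.7393, 0.1673, -0.1515], 'finger_gap': 0.0425, 'joint_pos': [-0.0541, -0.0979, 1.8044, -0.0001, 1.433, -1.4679]}
```

View pics/ab2.png

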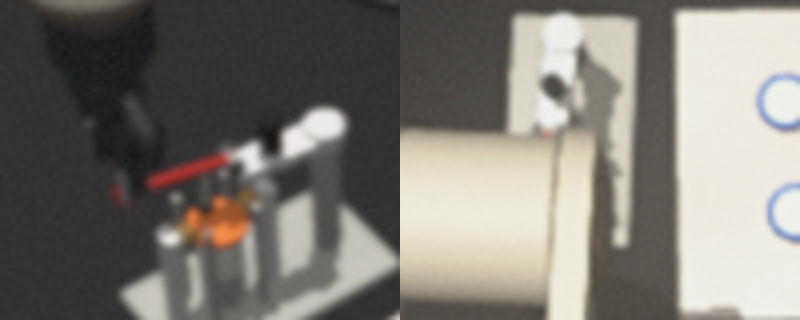

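The near finger stands in front of the ball at crop (125,190), so the ball is between the jaws. I'll close the grip.

Request:
jog_arm --increments '[[[0,0,0,0,0,0,-0.3],[0,0,0,0,0,0,-0.5],[0,0,0,0,0,0,-1],[0,0,0,0,0,0,-1],[0,0,0,0,0,0,-1],[0,0,0,0,0,0,-1],[0,0,0,0,0,0,-1]]]' --newtons 20

```text
t: 2.88
tool_pos: [0.4423, 0.0524, 0.1376]
tcp_rot: [-0.0, 0.079, 0.997, -0.0]
ft_force: [0.3, -0.1, -0.1]
finger_gap: -0.0002
```

The gap reads 0, so the jaws missed the ball. I'll look again.

```bash
python3 -c "
from h import *
s=snap('side','s3'); st()
crop('s3',225,160,325,220,8,'s3c'); p=manip.read_state()['tool_pos']
for dz in(0,.019): print(((proj(s,p+[0,0,dz])-[225,160])*8).round())
"
```

```text
{'t': 2.9333, 'tool_pos': [0.4423, 0.0525, 0.1376], 'tcp_rot': [-0.0001, 0.0788, 0.9969, -0.0], 'ft_force': [-0.1442, -1.1867, 0.2123], 'finger_gap': -0.0, 'joint_pos': [-0.0551, -0.0966, 1.8067, -0.0001, 1.4316, -1.4682]}
[212. 344.]
[206. 309.]
```

View pics/s3c.png

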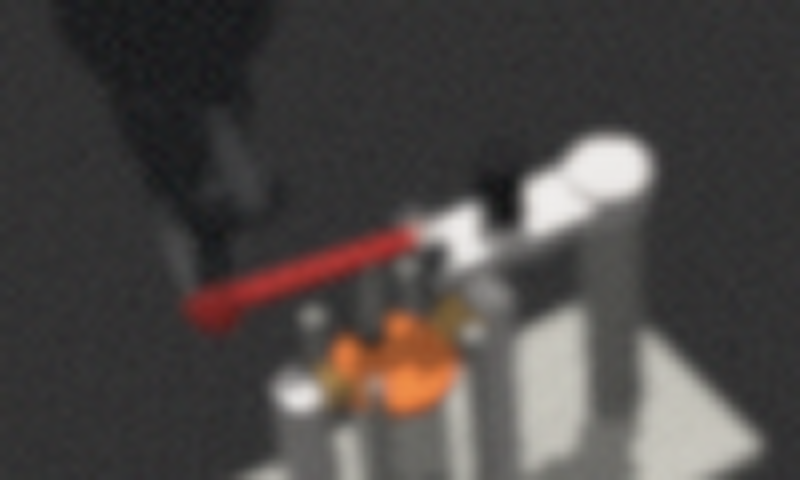

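```bash
python3 -c "
from h import *
a=cv2.imread('pics/s3.png')[170:220,225:275].astype(float)
b=cv2.imread('pics/s2.png')[170:220,225:275].astype(float)
i=np.hstack([a,b]); i=np.clip((i-15)*3.2,0,255).astype('uint8'); cv2.imwrite('pics/e3.png',cv2.resize(i,None,fx=8,fy=8,interpolation=cv2.INTER_CUBIC))
for f in('s0','s1','s2','s3'):
  f={'s0':'side0'}.get(f,f); h=cv2.imread(f'pics/{f}.png')[185:215,235:268].astype(int); m=(h[...,2]>90)&(h[...,1]<70)&(h[...,0]<70); ys,xs=np.nonzero(m); k=xs<12+9; print(f,m.sum(),xs.min()+235,ys.max()+185)
"
```

```text
side0 99 248 202
s1 98 248 202
s2 46 248 202
s3 83 248 202
```

View pics/e3.png

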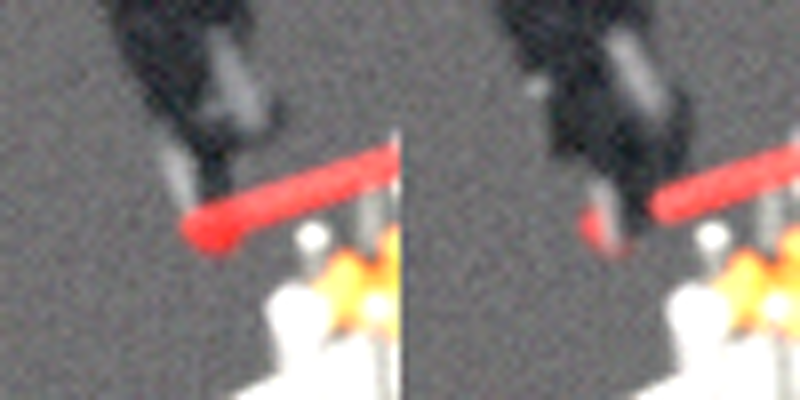

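```bash
python3 -c "
from h import *
s=ld('s3')
c=lambda p:((proj(s,p)-[225,170])*8).round()
ty=np.array([.156,.988,0])
p=np.array([.4419,.0532,.138])
for z in(0,.005,.01): print('half open near/far tip',c(p-ty*.0215+[0,0,z]),c(p+ty*.0215+[0,0,z]))
print('closed',c([.4423,.0525,.1376]))
for b in([.442,.0535,.152],[.442,.0535,.162],[.452,.0535,.152],[.432,.0535,.152],[.442,.0435,.152],[.442,.0635,.152]): print(b,c(b))
"
```

```text
half open near/far tip [235. 300.] [185. 226.]
half open near/far tip [233. 291.] [183. 217.]
half open near/far tip [232. 281.] [182. 208.]
closed [212. 264.]
[0.442, 0.0535, 0.152] [205. 236.]
[0.442, 0.0535, 0.162] [203. 218.]
[0.452, 0.0535, 0.152] [228. 224.]
[0.432, 0.0535, 0.152] [183. 249.]
[0.442, 0.0435, 0.152] [221. 252.]
[0.442, 0.0635, 0.152] [190. 221.]
```

```bash
python3 -c "
from h import *
f=lambda n:cv2.GaussianBlur(cv2.imread(f'pics/{n}.png').astype(np.float32),(3,3),.8).sum(2)
for n in('s3','s2'):
  d=(f(n)-f('side0'))[186:212,240:264]; print(n,'cols 240.. rows 186..'); 
  for r,row in enumerate(d): print(186+r,' '.join(f'{int(v/3):4d}' for v in row))
"
```

```text
s3 cols 240.. rows 186..
186    1    0    0    0    0    0   -6  -12  -16  -16  -14  -14  -14  -13   -9   -4   -1   -2   -5   -6   -3   -1    0    0
187    1    1    0    1    3    3    0   -6  -13  -17  -18  -17  -16  -16  -14   -9   -5   -5   -5   -4   -1    0    0    0
188    0    0    0    2    5    7    7    1   -6  -15  -19  -19  -18  -16  -13   -8   -5   -5   -4   -2    0    0    0    0
189    0    0    0    1    4   10   13   11    2   -9  -17  -20  -19  -14   -8   -3   -2   -3   -2    0    0    0   -1   -1
190    0    0    1    2    4   10   16   17    9   -3  -15  -19  -17  -11   -2    1    0    0    0    0    0    0   -1   -1
191   -1    0    0    2    4    9   16   19   12    0  -13  -17  -15   -8    0    2    1    0    0    0    0    0   -1   -1
192    0    0    0    1    2    7   15   19   14    0  -13  -18  -17  -11   -3    0    0    0    0    0    0    0    0    0
193    0    0    0    0    0    4   11   17   13   -3  -19  -26  -25  -18   -7   -1    0    0    0    0    0    0    0    0
194    0    0    0   -1    0    2    8   13    7  -13  -34  -42  -38  -25  -12   -3
[... 4697 characters left out ...]
    1    0    0    1    0    0    0    0    1    0    0    0    0    0    0    1
207    0    0    0    0    0    0    0    0    0    0    0    0    0    0    0    0    0    0    0    0    0    0    0    0
208    0   -1   -1    0    0    0    0    1    0    0    0    0    1    0    0    0    1    0    0    0    0    0    0    0
209    0    0    0    0    0    0    0    1    0    0    0    0    1    1    0    1    1    0    0   -1    0    0    0    0
210    0    0    0    0    0    0    1    0    0    0    0    0    0    0    0    0    0    0    0    0    0    0    0    0
211    0    0    0    0    0    0    0    0    0    0    0    0    0   -1   -1    0    0    0    0    0    0    0    0    1
```

Request:
jog_arm --increments '[[[0,0,-10,0,0,0,0],[0,0,-10,0,0,0,0],[0,0,-10,0,0,0,0],[0,0,-10,0,0,0,0],[5,0,0,0,0,0,0],[5,0,10,0,0,0,0],[5,0,20,0,0,0,0],[5,0,25,0,0,0,0],[5,0,25,0,0,0,0],[5,0,25,0,0,0,-0.4],[5,0,25,0,0,0,-1],[5,0,25,0,0,0,-1],[5,0,25,0,0,0,-1],[5,0,25,0,0,0,-1],[5,0,25,0,0,0,-1]]]' --newtons 20

```text
t: 4.18
tool_pos: [0.4375, 0.0533, 0.1128]
tcp_rot: [0.0, 0.079, 0.997, -0.0]
ft_force: [-0.1, -0.1, -0.4]
finger_gap: 0.0182
```

```bash
python3 -c "
from h import *
s=snap('side','s4'); st()
a=cv2.imread('pics/s4.png')[160:220,225:275].astype(float)
i=np.clip((a-15)*3,0,255).astype('uint8'); cv2.imwrite('pics/e4.png',cv2.resize(i,None,fx=8,fy=8,interpolation=cv2.INTER_CUBIC))"
```

```text
{'t': 4.2333, 'tool_pos': [0.4375, 0.0532, 0.1128], 'tcp_rot': [0.0002, 0.0788, 0.9969, -0.0001], 'ft_force': [0.6327, -0.4771, 0.8561], 'finger_gap': 0.0181, 'joint_pos': [-0.054, -0.0902, 1.8525, -0.0001, 1.3789, -1.4669]}
```

View pics/e4.png

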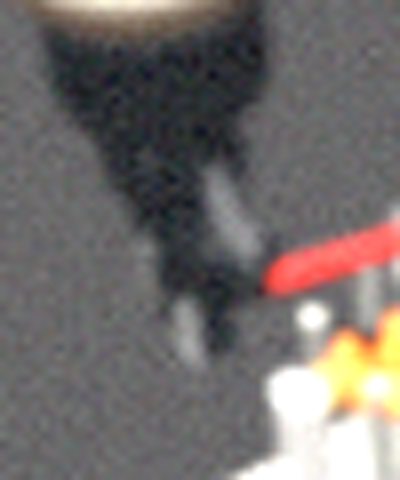

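Gap is 18 mm, so the ball is held. The tips sit about 20 mm higher than reported, and I'll keep that in mind. Next I'll raise the lever along its arc.

Request:
jog_arm --increments '[[[0,0,-4,0,0,0,-1],[-0.4,0,-8.5,0,0,0,-1],[-1.7,0,-16.9,0,0,0,-1],[-3.8,0,-25.1,0,0,0,-1],[-6.7,0,-33.1,0,0,0,-1],[-10.4,0,-40.8,0,0,0,-1],[-14.8,0,-48,0,0,0,-1],[-20,0,-54.8,0,0,0,-1],[-25.8,0,-61,0,0,0,-1],[-32.2,0,-66.6,0,0,0,-1],[-39.1,0,-71.5,0,0,0,-1],[-46.4,0,-75.8,0,0,0,-1],[-47.1,0,-76.2,0,0,0,-1],[-47.1,0,-76.2,0,0,0,-1],[-47.1,0,-76.2,0,0,0,-1]]]' --newtons 25

```text
t: 5.48
tool_pos: [0.4719, 0.0481, 0.1825]
tcp_rot: [-0.016, 0.078, 0.997, 0.001]
ft_force: [-90.3, 14.6, -22.9]
finger_gap: 0.0004
```

Request:
jog_arm --increments '[[[20,0,0,0,0,0,-1],[40,0,0,0,0,0,-1],[50,0,0,0,0,0,-1],[50,0,0,0,0,0,-1]]]'

```text
t: 5.82
tool_pos: [0.4338, 0.054, 0.1895]
tcp_rot: [0.001, 0.079, 0.997, 0.0]
ft_force: [0.7, -1.2, -0.1]
finger_gap: -0.0
```

```bash
python3 -c "
from h import *
s=snap('side','s5'); st(); t=snap('top','t5')
a=cv2.imread('pics/s5.png')[120:230,210:320].astype(float);b=cv2.imread('pics/t5.png')[170:280,240:350].astype(float)
i=np.clip((np.hstack([a,b])-10)*1.8,0,255).astype('uint8'); cv2.imwrite('pics/e5.png',cv2.resize(i,None,fx=3.6,fy=3.6,interpolation=cv2.INTER_CUBIC))"
```

```text
{'t': 5.8667, 'tool_pos': [0.4348, 0.0538, 0.1896], 'tcp_rot': [0.0008, 0.0787, 0.9969, -0.0], 'ft_force': [-0.2915, 0.1338, 0.4823], 'finger_gap': 0.0002, 'joint_pos': [-0.0531, -0.1398, 1.7392, -0.0001, 1.5405, -1.4663]}
```

View pics/e5.png

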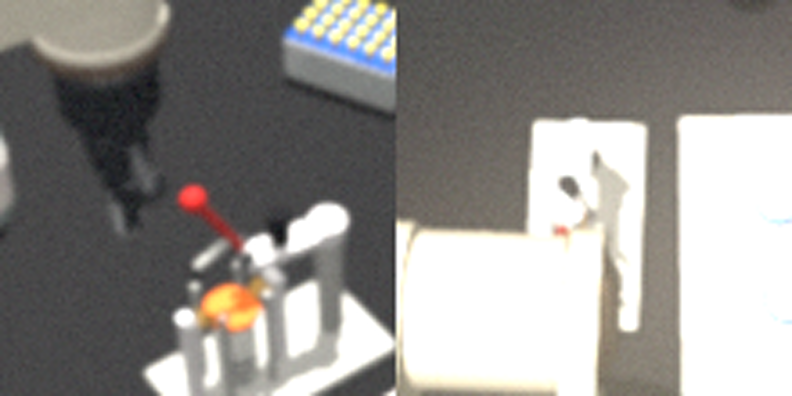

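```bash
python3 -c "
from h import *
s=ld('s5'); print(proj(s,[.4348,.0538,.1896]),proj(s,[.4348,.0538,.2096]))
h=np.array([.6045,.0255])
for th in(.8,.9,1,1.1):
  for a in (0,.05,.1):
    d=np.array([-np.cos(a-.053),-np.sin(-a-.053)]) ; d=np.array([-np.cos(a+.053),np.sin(a+.053)]); p=h+d*(.08+.085*np.cos(th)); print(th,a,proj(s,[*p,.152+.085*np.sin(th)]).round(1),p.round(4))
i=cv2.imread('pics/s5.png').astype(int); m=(i[...,2]>120)&(i[...,1]<60)&(i[...,0]<70); ys,xs=np.nonzero(m[160:200,240:290]); print(xs.min()+240,xs.max()+240,ys.min()+160,ys.max()+160)
"
```

```text
[247.22543726 191.70891584] [246.47968439 186.82852298]
0.8 0 [259.5 185.1] [0.4655 0.0329]
0.8 0.05 [258.2 183.7] [0.466  0.0398]
0.8 0.1 [257.1 182.3] [0.4669 0.0467]
0.9 0 [261.2 182.8] [0.4718 0.0325]
0.9 0.05 [260.  181.4] [0.4724 0.0392]
0.9 0.1 [258.9 180.1] [0.4732 0.0457]
1 0 [263.1 180.5] [0.4788 0.0322]
1 0.05 [262.  179.3] [0.4792 0.0384]
1 0.1 [261. 178.] [0.48   0.0447]
1.1 0 [265.2 178.4] [0.4861 0.0318]
1.1 0.05 [264.1 177.2] [0.4866 0.0377]
1.1 0.1 [263.2 176. ] [0.4873 0.0436]
260 266 172 177
```

```bash
python3 -c "
from h import *
go((.435,.053,.275),1.413);go((.5547,-.0022,.275),1.413);go((.5547,-.0022,.13),1.413)
ya=1.413;Y=np.array([np.cos(ya),np.sin(ya)]);X=np.array([-Y[1],Y[0]])
h0=np.array([.6045,.0255]);p0=np.array([.5547,-.0022])
for h,o in zip([.1,.1,.2,.3,.4,.5,.6,.7,.8,.9,1.,1.1,1.2,1.3,1.4,1.5,1.6,1.6],[.03]+[.025]*15+[.021,.018]):
  a=h+.053; P=h0+.045*np.array([-np.cos(a),np.sin(a)])-o*np.array([np.sin(a),np.cos(a)]); d=(P-p0)*1000; print(h,round(d@X,1),round(d@Y,1),P.round(3))
"
```

```text
shift [  0.   -0.7 -85.6] turn [0.    0.002 0.   ]
shift [-126.9  -36.4  -85.4] turn [0.    0.002 0.   ]
shift [-126.7  -36.4   59.6] turn [0.    0.002 0.   ]
0.1 0.0 5.0 [0.555 0.003]
0.1 0.1 10.0 [0.556 0.008]
0.2 2.3 14.6 [0.555 0.013]
0.3 4.2 19.4 [0.554 0.018]
0.4 5.5 24.4 [0.553 0.023]
0.5 6.3 29.4 [0.553 0.028]
0.6 6.6 34.6 [0.554 0.033]
0.7 6.5 39.7 [0.555 0.038]
0.8 5.7 44.8 [0.556 0.043]
0.9 4.5 49.8 [0.558 0.048]
1.0 2.8 54.7 [0.561 0.052]
1.1 0.6 59.3 [0.563 0.056]
1.2 -2.0 63.7 [0.567 0.06 ]
1.3 -5.1 67.9 [0.57  0.064]
1.4 -8.5 71.7 [0.574 0.067]
1.5 -12.4 75.1 [0.579 0.07 ]
1.6 -20.5 78.5 [0.587 0.072]
1.6 -23.5 78.7 [0.59  0.072]
```

Request:
jog_arm --increments '[[[0,0,-40,0,0,0,-1],[0,0,-85,0,0,0,-1],[0,0,-85,0,0,0,-1],[-127,-36,-85,0,0,0,-1],[-127,-36,-85,0,0,0,-1],[-127,-36,-85,0,0,0,-1],[-127,-36,-85,0,0,0,-1],[-127,-36,-85,0,0,0,-1],[-127,-36,-40,0,0,0,-1],[-127,-36,0,0,0,0,-1],[-127,-36,30,0,0,0,-1],[-127,-36,45,0,0,0,-1],[-127,-36,55,0,0,0,-1],[-127,-36,60,0,0,0,-1],[-127,-36,60,0,0,0,-1],[-127,-36,60,0,0,0,-1]]]'

```text
t: 7.25
tool_pos: [0.5548, -0.0018, 0.1301]
tcp_rot: [0.001, 0.079, 0.997, -0.0]
ft_force: [0.4, -0.1, 0.7]
finger_gap: -0.0001
```

Request:
jog_arm --increments '[[[0,5,0,0,0,0,-1],[0,10,0,0,0,0,-1],[2.3,14.6,0,0,0,0,-1],[4.2,19.4,0,0,0,0,-1],[5.5,24.4,0,0,0,0,-1],[6.3,29.4,0,0,0,0,-1],[6.6,34.6,0,0,0,0,-1],[6.5,39.7,0,0,0,0,-1],[5.7,44.8,0,0,0,0,-1],[4.5,49.8,0,0,0,0,-1]]]'

```text
t: 8.08
tool_pos: [0.5576, 0.0487, 0.1287]
tcp_rot: [-0.0, 0.079, 0.997, -0.0]
ft_force: [-0.6, -3.3, -0.1]
finger_gap: -0.0003
```

Request:
jog_arm --increments '[[[-1.7,4.9,0,0,0,0,-1],[-3.9,9.5,0,0,0,0,-1],[-6.5,13.9,0,0,0,0,-1],[-9.6,18.1,0,0,0,0,-1],[-13,21.9,0,0,0,0,-1],[-17,25.3,0,0,0,0,-1],[-21,27,0,0,0,0,-1],[-25,28.7,0,0,0,0,-1],[-27,28.8,0,0,0,0,-1],[-27,28.8,0,0,0,0,-1]]]'

```text
t: 8.92
tool_pos: [0.5885, 0.0729, 0.1287]
tcp_rot: [-0.001, 0.079, 0.997, 0.0]
ft_force: [-7.2, 5.3, 2.9]
finger_gap: -0.0001
```

Request:
jog_arm --increments '[[[-2,0,0,0,0,0,-1],[-4,0,0,0,0,0,-1],[-4,0,0,0,0,0,-1]]]'

```text
t: 9.17
tool_pos: [0.5889, 0.0729, 0.1285]
tcp_rot: [-0.005, 0.078, 0.997, 0.001]
ft_force: [-42.5, 9.1, 15.1]
finger_gap: -0.0004
```

Request:
jog_arm --increments '[[[20,0,0,0,0,0,-1],[30,0,-30,0,0,0,-1],[30,0,-70,0,0,0,-1],[30,0,-110,0,0,0,-1],[60,-35,-130,0,0,0,-1],[90,-70,-130,0,0,0,0],[110,-110,-130,0,0,0,0],[110,-150,-130,0,0,0,0],[110,-190,-130,0,0,0,0],[110,-230,-130,0,0,0,0],[110,-230,-130,0,0,0,0],[110,-230,-130,0,0,0,0]]]'

```text
t: 10.17
tool_pos: [0.4476, -0.141, 0.259]
tcp_rot: [0.0, 0.081, 0.997, -0.0]
ft_force: [-0.6, 0.4, 0.3]
finger_gap: 0.043
```

```bash
python3 -c "
from h import *
s=snap('side','s6'); st(); t=snap('top','t6')
crop('t6',255,190,355,270,8,'t6c')
a=cv2.imread('pics/s6.png')[130:280,220:370].astype(float);b=cv2.imread('pics/t6.png')[150:300,240:390].astype(float)
i=np.clip(np.hstack([a,b])*1.2,0,255).astype('uint8'); cv2.imwrite('pics/e6.png',cv2.resize(i,None,fx=2.66,fy=2.66,interpolation=cv2.INTER_CUBIC))"
```

```text
{'t': 10.2167, 'tool_pos': [0.448, -0.1394, 0.259], 'tcp_rot': [0.0003, 0.0803, 0.9968, -0.0001], 'ft_force': [-0.8815, -0.1267, -0.1102], 'finger_gap': 0.0425, 'joint_pos': [-0.4662, -0.087, 1.5538, -0.0, 1.6743, -1.8762]}
```

View pics/e6.png

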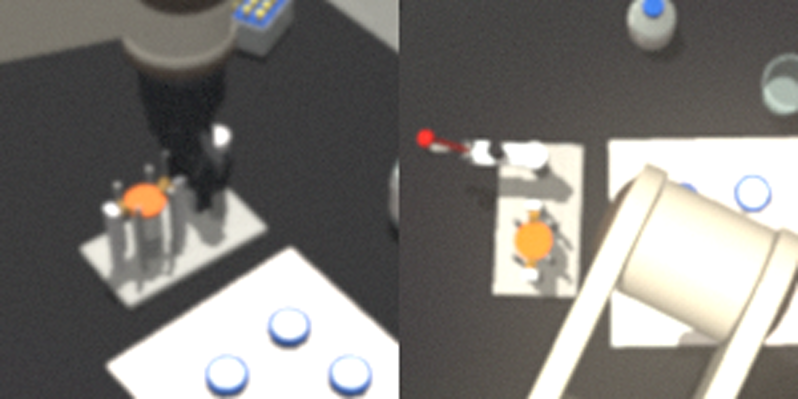

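```bash
python3 -c "
from h import *
def orange(f,x0,y0,x1,y1):
  i=cv2.imread(f'pics/{f}.png')[y0:y1,x0:x1]; h=cv2.cvtColor(i,cv2.COLOR_BGR2HSV); m=((h[...,0]<18)&(h[...,0]>3)&(h[...,1]>150)&(h[...,2]>150)).astype('uint8')
  c=max(cv2.findContours(m,0,1)[0],key=cv2.contourArea); (e,ax,an)=cv2.fitEllipse(c); return e[0]+x0,e[1]+y0,ax
t=ld('t6');s=ld('s6')
a=orange('t6',270,220,310,265);b=orange('s6',250,180,300,230);print(a,b)
print('tri',tri(t,a[:2],s,b[:2]),at(t,*a[:2],.104),at(s,*b[:2],.104))
ux=np.array([np.cos(.053),-np.sin(.053)])
print('from hub',np.array([.6045,.0255])-.1*ux,'from base ctr',np.array([.5384,.0309])-.033*ux)
# pucks in side6
i=cv2.imread('pics/side0.png');
"
```

```text
(290.15696907043457, 240.02211952209473, (12.299592018127441, 13.04459285736084)) (274.1622657775879, 204.4309310913086, (10.97882080078125, 14.294195175170898))
tri (array([0.50502225, 0.03030902, 0.10597592]), np.float64(0.00257967596280826)) [0.5040566  0.03109779 0.104     ] [0.5071239  0.03123467 0.104     ]
from hub [0.50464042 0.03079752] from base ctr [0.50544634 0.03264818]
```

View pics/t6c.png

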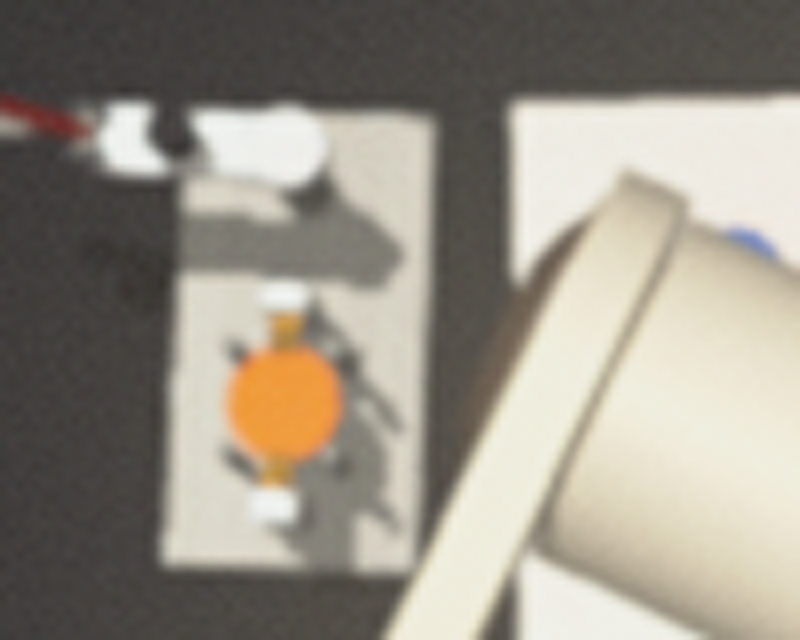

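```bash
python3 -c "
from h import *
def pucks(f,box,z=.014):
  x0,y0,x1,y1=box;i=cv2.imread(f'pics/{f}.png')[y0:y1,x0:x1]; h=cv2.cvtColor(i,cv2.COLOR_BGR2HSV); m=((abs(h[...,0].astype(int)-112)<14)&(h[...,1]>70)).astype('uint8')
  r=[]
  for c in cv2.findContours(cv2.morphologyEx(m,cv2.MORPH_CLOSE,np.ones((5,5))),0,1)[0]:
    if cv2.contourArea(c)>60:
      e=cv2.fitEllipse(c); r.append((e[0][0]+x0,e[0][1]+y0,e[1]))
  return r
for f,b in(('top0',(320,200,440,285)),('side0',(270,235,400,335)),('s6',(270,235,400,335))):
  s=ld(f)
  for p in pucks(f,b): print(f,np.round(p[:2],1),np.round(p[2],1),at(s,p[0],p[1],.012)[:2].round(4))
go((.4635,-.1626,.1),-.053); print(proj(ld('s6'),[.4635,-.1626,.014]))
"
```

```text
shift [-18.9 -21.5 159. ] turn [0.    0.    1.465]
[303.1984878  269.64375765]
```

```bash
python3 -c "
from h import *
s=ld('top0');q=ld('side0')
T=lambda x,y:(265+x/4-.375,190+y/4-.375)
S=lambda x,y:(235+x/4-.375,165+y/4-.375)
for n,a,b in(('A',(325,142),(375,349)),('B',(432,130),(467,421)),('C',(335,252),(281,422)),('D',(599,191),(548,597))):
  print(n,at(s,*T(*a),.014)[:2].round(4),at(q,*S(*b),.014)[:2].round(4))
print('black',at(s,*T(497,234),.014)); st()
"
```

```text
A [ 0.5605 -0.1572] [ 0.5625 -0.1604]
B [ 0.5698 -0.2509] [ 0.5718 -0.2536]
C [ 0.4648 -0.1639] [ 0.4662 -0.1671]
D [ 0.5145 -0.3944] [ 0.5166 -0.3964]
black [ 0.4784817  -0.30447891  0.014     ]
{'t': 10.2667, 'tool_pos': [0.4482, -0.1384, 0.259], 'tcp_rot': [0.0003, 0.0795, 0.9968, -0.0], 'ft_force': [0.6351, 0.4567, 1.2832], 'finger_gap': 0.0425, 'joint_pos': [-0.4641, -0.0872, 1.5539, 0.0002, 1.6744, -1.8757]}
```

Request:
jog_arm --increments '[[[-17,-26,20,0,0,0.12,1],[-17,-26,40,0,0,0.24,1],[-17,-26,60,0,0,0.36,1],[-17,-26,80,0,0,0.48,1],[-17,-26,100,0,0,0.6,1],[-17,-26,120,0,0,0.72,1],[-17,-26,140,0,0,0.84,1],[-17,-26,160,0,0,0.96,1],[-17,-26,180,0,0,1.08,1],[-17,-26,190,0,0,1.2,1],[-17,-26,200,0,0,1.32,1],[-17,-26,210,0,0,1.44,1],[-17,-26,210,0,0,1.465,1],[-17,-26,210,0,0,1.465,1],[-17,-26,210,0,0,1.465,1]]]'

```text
t: 11.52
tool_pos: [0.4613, -0.166, 0.0495]
tcp_rot: [0.0, 0.724, 0.69, 0.0]
ft_force: [-0.3, -0.1, 0.6]
finger_gap: 0.0854
```

```bash
python3 -c "
from h import *
s=snap('side','s7'); st(); go((.465,-.165,.012),-.053)
p=manip.read_state()['tool_pos']; print(((proj(s,p)-[255,200])*7).round())
a=cv2.imread('pics/s7.png')[200:285,255:365].astype(float)
i=np.clip((a-5)*1.3,0,255).astype('uint8'); cv2.imwrite('pics/e7.png',cv2.resize(i,None,fx=7,fy=7,interpolation=cv2.INTER_CUBIC))"
```

```text
{'t': 11.5667, 'tool_pos': [0.4612, -0.1662, 0.0496], 'tcp_rot': [0.0005, 0.7238, 0.69, 0.0001], 'ft_force': [-0.3113, -0.9502, 0.4838], 'finger_gap': 0.0853, 'joint_pos': [-0.5031, 0.0714, 1.8286, -0.0, 1.2405, -0.4554]}
shift [ 1.4  3.7 37.6] turn [0.001 0.    0.005]
[337. 446.]
```

View pics/e7.png

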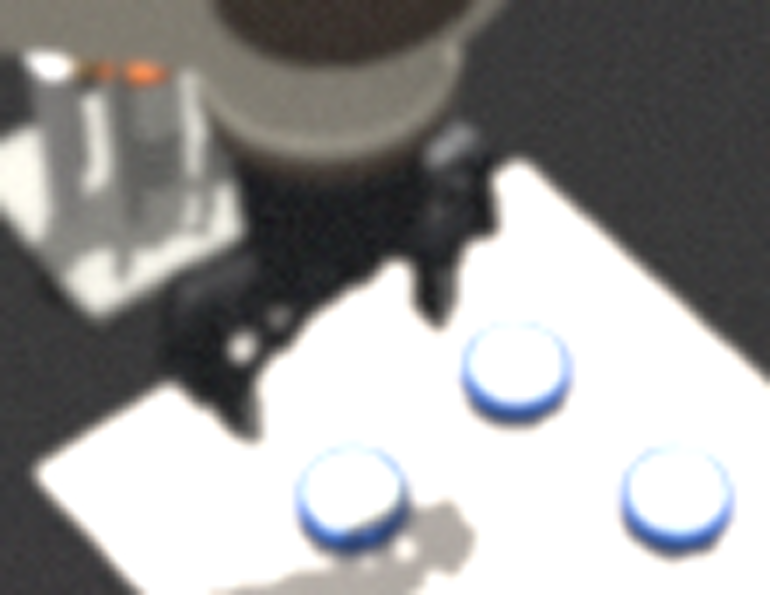

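Request:
jog_arm --increments '[[[1,4,15,0,0,0,1],[1,4,30,0,0,0,1],[1,4,45,0,0,0,1],[1,4,55,0,0,0,1],[1,4,60,0,0,0,1],[1,4,60,0,0,0,1]]]'

```text
t: 12.07
tool_pos: [0.4645, -0.1655, -0.0117]
tcp_rot: [-0.0, 0.725, 0.689, -0.0]
ft_force: [-0.9, 0.1, 0.3]
finger_gap: 0.0852
```

Request:
jog_arm --increments '[[[0,0,0,0,0,0,0.5],[0,0,0,0,0,0,0],[0,0,0,0,0,0,-0.2],[0,0,0,0,0,0,-0.2],[0,0,0,0,0,0,-0.2]]]' --newtons 20

```text
t: 12.48
tool_pos: [0.4649, -0.1659, -0.0108]
tcp_rot: [0.0, 0.725, 0.689, 0.0]
ft_force: [-0.3, 0.1, 0.1]
finger_gap: 0.0342
```

Request:
jog_arm --increments '[[[0,0,0,0,0,0,1],[0,0,0,0,0,0,1],[0,0,0,0,0,0,1],[0,0,0,0,0,0,1],[0,0,4,0,0,0,1],[0,0,8,0,0,0,1],[0,0,10,0,0,0,1],[0,0,10,0,0,0,0.5],[0,0,10,0,0,0,0],[0,0,10,0,0,0,-0.2],[0,0,10,0,0,0,-0.2],[0,0,10,0,0,0,-0.2]]]' --newtons 20

```text
t: 13.48
tool_pos: [0.4648, -0.1658, -0.021]
tcp_rot: [0.0, 0.725, 0.689, -0.0]
ft_force: [-0.5, -0.4, -0.2]
finger_gap: 0.0341
```

Request:
jog_arm --increments '[[[0,0,0,0,0,0,1],[0,0,0,0,0,0,1],[0,0,0,0,0,0,1],[0,0,0,0,0,0,1],[0,0,3,0,0,0,1],[0,0,6,0,0,0,1],[0,0,8,0,0,0,1],[0,0,8,0,0,0,0.5],[0,0,8,0,0,0,0],[0,0,8,0,0,0,-0.2],[0,0,8,0,0,0,-0.2],[0,0,8,0,0,0,-0.2]]]' --newtons 20

```text
t: 14.48
tool_pos: [0.4648, -0.1658, -0.0289]
tcp_rot: [0.0, 0.725, 0.688, -0.0]
ft_force: [-1.5, 0.6, 4.2]
finger_gap: 0.0483
```

Request:
jog_arm --increments '[[[0,0,0,0,0,0,1],[0,0,0,0,0,0,1],[0,0,0,0,0,0,1],[0,0,0,0,0,0,1],[0,0,3,0,0,0,1],[0,0,6,0,0,0,1],[0,0,6,0,0,0,1],[0,0,6,0,0,0,0.5],[0,0,6,0,0,0,0],[0,0,6,0,0,0,-0.2],[0,0,6,0,0,0,-0.2],[0,0,6,0,0,0,-0.2]]]' --newtons 20

```text
t: 15.48
tool_pos: [0.4648, -0.1658, -0.0349]
tcp_rot: [0.0, 0.725, 0.688, -0.0]
ft_force: [-1.4, 0.8, 4.9]
finger_gap: 0.0491
```

Request:
jog_arm --increments '[[[0,0,0,0,0,0,1],[0,0,0,0,0,0,1],[0,0,0,0,0,0,1],[0,0,0,0,0,0,1],[0,0,-5,0,0,-0.12,1],[0,0,-5,0,0,-0.24,1],[0,0,-5,0,0,-0.36,1],[0,0,-5,0,0,-0.48,1],[0,0,-5,0,0,-0.6,1],[0,0,-5,0,0,-0.72,1],[0,0,-5,0,0,-0.84,1],[0,0,-5,0,0,-0.96,1],[0,0,-5,0,0,-1.08,1],[0,0,-5,0,0,-1.2,1],[0,0,-5,0,0,-1.32,1],[0,0,-5,0,0,-1.44,1],[0,0,-3,0,0,-1.571,1],[0,0,0,0,0,-1.571,1],[0,0,0,0,0,-1.571,1],[0,0,0,0,0,-1.571,1]]]'

```text
t: 17.15
tool_pos: [0.4646, -0.1657, -0.0354]
tcp_rot: [-0.0, 0.028, 1.0, 0.0]
ft_force: [-0.9, -0.4, 0.2]
finger_gap: 0.0853
```

Request:
jog_arm --increments '[[[0,0,0,0,0,0,0.5],[0,0,0,0,0,0,0],[0,0,0,0,0,0,-0.2],[0,0,0,0,0,0,-0.2],[0,0,0,0,0,0,-0.2]]]' --newtons 30

```text
t: 17.57
tool_pos: [0.4648, -0.1658, -0.0349]
tcp_rot: [0.0, 0.026, 1.0, -0.0]
ft_force: [-1.6, 0.6, 5.6]
finger_gap: 0.0486
```

```bash
python3 -c "
from h import *
s=snap('side','s8'); st(); go((.505,.031,.2),1.518)"
```

```text
{'t': 17.6167, 'tool_pos': [0.4648, -0.1658, -0.0348], 'tcp_rot': [0.0001, 0.0263, 0.9997, -0.0001], 'ft_force': [-2.002, 1.302, 5.4764], 'finger_gap': 0.0485, 'joint_pos': [-0.4988, 0.1821, 1.9002, -0.0002, 1.0591, -2.0169]}
shift [ -29.8  198.6 -234.9] turn [-0.  0.  0.]
```

Request:
jog_arm --increments '[[[0,0,-5,0,0,0,-0.3],[0,0,-15,0,0,0,-0.3],[0,0,-30,0,0,0,-0.3],[0,0,-45,0,0,0,-0.3],[0,0,-60,0,0,0,-0.3],[0,0,-60,0,0,0,-0.3]]]'

```text
t: 18.12
tool_pos: [0.4662, -0.1665, 0.0283]
tcp_rot: [0.002, 0.026, 1.0, -0.001]
ft_force: [0.2, 0.4, 0.8]
finger_gap: 0.0484
```

```bash
python3 -c "
from h import *
s=snap('side','s9'); st()
crop('s9',265,205,365,280,8,'e9')
print(((proj(s,manip.read_state()['tool_pos'])-[265,205])*8).round())"
```

```text
{'t': 18.1667, 'tool_pos': [0.4657, -0.1662, 0.0268], 'tcp_rot': [0.0014, 0.026, 0.9997, -0.0008], 'ft_force': [0.3615, 0.4619, -0.4059], 'finger_gap': 0.0484, 'joint_pos': [-0.4988, 0.103, 1.8454, -0.0001, 1.1899, -2.0175]}
[316. 500.]
```

View pics/e9.png

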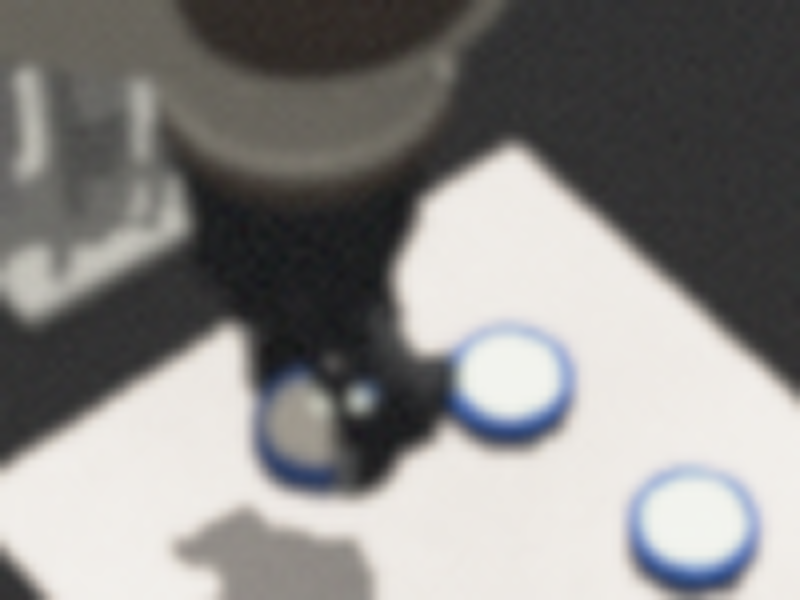

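```bash
python3 -c "
from h import *
s=ld('s9')
for d in([0,0,0],[.005,0,0],[0,.005,0]): print(d,((proj(s,np.array([.4657,-.1662,.0758])+d)-[265,205])*8).round(1))
i=cv2.imread('pics/s9.png').astype(int);m=(i[...,0]-i[...,2]>40)
r=m[248:268,294:320]
for k,row in enumerate(r): print(248+k,''.join('#' if v else '.' for v in row))
"
```

```text
[0, 0, 0] [313.  420.1]
[0.005, 0, 0] [324.  412.8]
[0, 0.005, 0] [304.2 411.3]
248 ..........................
249 ..........................
250 ..........................
251 ..........................
252 ..........................
253 ..........................
254 ..........................
255 ..........................
256 ..........................
257 ..........................
258 ..........................
259 ..........................
260 ..........................
261 ..........................
262 .....#....................
263 .....###..................
264 .......#####..............
265 ..........................
266 ..........................
267 ..........................
```

Request:
jog_arm --increments '[[[0,0,-30,0,0,0,-0.3],[0,0,-65,0,0,0,-0.3],[0,0,-100,0,0,0,-0.3],[-5,30,-135,0,0,0,-0.3],[-10,65,-135,0,0,0,-0.3],[-15,100,-135,0,0,0,-0.3],[-20,135,-135,0,0,0,-0.3],[-26,165,-135,0,0,0,-0.3],[-30.7,190,-135,0,0,0,-0.3],[-30.7,199.7,-125,0,0,0,-0.3],[-30.7,199.7,-105,0,0,0,-0.3],[-30.7,199.7,-90,0,0,0,-0.3],[-30.7,199.7,-80,0,0,0,-0.3],[-30.7,199.7,-80,0,0,0,-0.3],[-30.7,199.7,-80,0,0,0,-0.3]]]'

```text
t: 19.42
tool_pos: [0.5055, 0.0318, 0.1046]
tcp_rot: [-0.001, 0.026, 1.0, -0.0]
ft_force: [0.4, -0.4, -0.3]
finger_gap: 0.0483
```

```bash
python3 -c "
from h import *
s=snap('side','s10'); st()
crop('s10',240,165,320,235,8,'e10'); p=manip.read_state()['tool_pos']
print(((proj(s,p+[0,0,.049])-[240,165])*8).round(),((proj(s,p+[0,0,.035])-[240,165])*8).round(),((proj(s,[.506,.032,.104])-[240,165])*8).round(),((proj(s,[.506,.032,.126])-[240,165])*8).round())"
```

```text
{'t': 19.4667, 'tool_pos': [0.5059, 0.0317, 0.1053], 'tcp_rot': [0.0001, 0.0262, 0.9997, -0.0001], 'ft_force': [0.8729, 0.1321, 0.0232], 'finger_gap': 0.0482, 'joint_pos': [-0.0894, 0.0569, 1.7237, -0.0002, 1.3608, -1.6078]}
[261. 225.] [264. 251.] [270. 316.] [266. 276.]
```

View pics/e10.png

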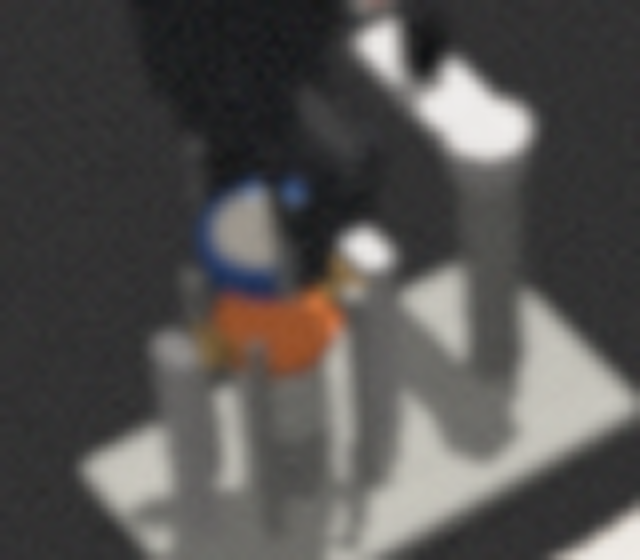

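Request:
jog_arm --increments '[[[-1.5,0,5,0,0,0,-0.3],[-1.5,0,10,0,0,0,-0.3],[-1.5,0,14,0,0,0,-0.3],[-1.5,0,17,0,0,0,-0.3],[-1.5,0,20,0,0,0,-0.3],[-1.5,0,20,0,0,0,-0.3]]]'

```text
t: 19.97
tool_pos: [0.5069, 0.032, 0.0841]
tcp_rot: [-0.001, 0.026, 1.0, -0.0]
ft_force: [-1.1, 0.1, -1.3]
finger_gap: 0.0482
```

Request:
jog_arm --increments '[[[0,0,2,0,0,0,-0.3],[0,0,4,0,0,0,-0.3],[0,0,6,0,0,0,-0.3],[0,0,7,0,0,0,-0.3],[0,0,7,0,0,0,-0.3]]]'

```text
t: 20.38
tool_pos: [0.5071, 0.0318, 0.0776]
tcp_rot: [-0.0, 0.026, 1.0, -0.0]
ft_force: [-3.3, -3.1, 3.0]
finger_gap: 0.0486
```

Request:
jog_arm --increments '[[[1,-1,0,0,0,0,-0.3],[1,-1,0,0,0,0,-0.3],[1,-1,2,0,0,0,-0.3],[1,-1,3,0,0,0,-0.3],[1,-1,3,0,0,0,-0.3]]]' --newtons 60

```text
t: 20.8
tool_pos: [0.5064, 0.0311, 0.0749]
tcp_rot: [0.0, 0.026, 1.0, -0.0]
ft_force: [0.3, 0.1, 2.6]
finger_gap: 0.0471
```

Request:
jog_arm --increments '[[[0,0,3,0,0,0,-0.3],[0,0,6,0,0,0,-0.3],[0,0,9,0,0,0,-0.3],[0,0,12,0,0,0,-0.3],[0,0,12,0,0,0,-0.3]]]'

```text
t: 21.22
tool_pos: [0.5061, 0.0311, 0.0623]
tcp_rot: [-0.0, 0.026, 1.0, 0.0]
ft_force: [-0.4, 0.3, 0.6]
finger_gap: 0.0471
```

Request:
jog_arm --increments '[[[0,0,3,0,0,0,-0.3],[0,0,6,0,0,0,-0.3],[0,0,9,0,0,0,-0.3],[0,0,11,0,0,0,-0.3],[0,0,11,0,0,0,-0.3]]]'

```text
t: 21.63
tool_pos: [0.506, 0.0311, 0.0512]
tcp_rot: [-0.0, 0.026, 1.0, -0.0]
ft_force: [0.6, -0.2, 3.0]
finger_gap: 0.0473
```

Request:
jog_arm --increments '[[[0,0,2,0,0,0,-0.3],[0,0,4,0,0,0,-0.3],[0,0,4,0,0,0,-0.3]]]'

```text
t: 21.88
tool_pos: [0.5061, 0.0311, 0.0474]
tcp_rot: [-0.0, 0.026, 1.0, -0.0]
ft_force: [0.4, 0.2, 1.4]
finger_gap: 0.0472
```

Request:
jog_arm --increments '[[[0,0,0,0,0,0,0.3],[0,0,0,0,0,0,0.6],[0,0,0,0,0,0,0.6],[0,0,0,0,0,0,0.6],[0,0,-20,0,0,0,0.6],[0,0,-50,0,0,0,0.6],[0,0,-80,0,0,0,0.6],[0,0,-110,0,0,0,0.6],[0,-30,-130,0,0,0,0.6],[0,-70,-130,0,0,0,0.6],[0,-110,-130,0,0,0,0.6],[0,-150,-130,0,0,0,0.6],[0,-190,-130,0,0,0,0.6],[0,-190,-130,0,0,0,0.6],[0,-190,-130,0,0,0,0.6]]]'

```text
t: 23.13
tool_pos: [0.4959, -0.1604, 0.1775]
tcp_rot: [-0.0, 0.028, 1.0, 0.0]
ft_force: [0.5, 0.4, 0.2]
finger_gap: 0.0685
```

```bash
python3 -c "
from h import *
s=snap('side','s11'); t=snap('top','t11'); st()
for n,im,b in(('top',t['frame'],(280,228,302,252)),('side',s['frame'],(262,188,290,216))):
  r=im[b[1]:b[3],b[0]:b[2]].astype(int)
  print(n)
  for k,row in enumerate(r): print(b[1]+k,''.join('O' if p[0]-p[2]>90 else 'o' if p[0]-p[2]>45 else 'B' if p[2]-p[0]>25 else 'W' if p.min()>200 else 'w' if p.min()>150 else '.' for p in row))
"
```

```text
{'t': 23.2333, 'tool_pos': [0.4963, -0.1583, 0.1777], 'tcp_rot': [-0.0001, 0.0261, 0.9997, 0.0001], 'ft_force': [0.98, -0.3313, -0.0615], 'finger_gap': 0.0683, 'joint_pos': [-0.4568, 0.0441, 1.5876, 0.0001, 1.5101, -1.9755]}
top
228 WWWWWWWWWwwww..wwWWwwW
229 WWWWWWWwwoooo...wwWwww
230 WWWWWWWwoOOOo....wwwww
231 WWWwwWWwwoOOo....wwwwW
232 WWwwwwwwwoOo......wwww
233 WWww..wBw.o..BB.w..www
234 WWww.BBBBWWWBBBB....ww
235 WWWwBBBWWWWWWBBBB...ww
236 WWWwBBWWWWWWWWBBBB..ww
237 WWwBBWWWWWWWWWWBBB...w
238 WWwBBWWWWWWWWWWWBB...w
239 WWBBBWWWWWWWWWWWBB....
240 WWBBBWWWWWWWWWWWBB....
241 WWwBBWWWWWWWWWWWBB..ww
242 WWwBBWWWWWWWWWWBBB....
243 WWWBBBWWWWWWWWWBB.....
244 WWwwBBBWWWWWWBBBB.....
245 WWwwBBBBWWWWBBBB......
246 Www..BBBwwwwBBBw......
247 WWw....wooo...........
248 WWww...oOOOo..........
249 WWWwww.oOOOo..........
250 WWWWWwwooOoo..........
251 WWWWWWWWWWWw..........
side
188 ............................
189 ............................
190 ............................
191 ............................
192 ............................
193 ............................
194 ......................www...
195 .....................wWWWw..
196 .....................wWWWWw.
197 ..................ooo.wWWWw.
198 ..........BB......ooo..www..
199 .......BBBBBB.BB..oooo......
200 ......BBBBwwWWwww.ooo.......
201 .....BBBwWWWWWWWWw.o........
202 ....BBBBWWWWWWWWWWw.........
203 ....BBBWWWWWWWWWWWwBB.......
204 ....BBBWWWWWWWWWWWwBBB......
205 .....BwWWWWWWWWWWWwBBB......
206 w.oo..wWWWWWWWWWWWBBBB......
207 Ww.oo.wwWWWWWWWWWwBBB.......
208 WWwooo..wwwWWWWWBBBBB.......
209 WWw.o.......BBBBBBBB........
210 WWw....BB..BBBBBBBB.........
211 w..........BBBBBB...........
212 ............BBB.....w.......
213 ....................w.......
214 ......w.............w.......
215 .....ww.............w.......
```

```bash
cat >> h.py <<'E'
def pucks(f,box=(262,215,420,345)):
    s=ld(f); im=s['frame'].astype(int); m=(im[...,2]-im[...,0]>25).astype('uint8'); k=np.zeros_like(m); k[box[1]:box[3],box[0]:box[2]]=1; m*=k
    m=cv2.morphologyEx(m,cv2.MORPH_CLOSE,np.ones((3,3),np.uint8))
    for c in cv2.findContours(m,cv2.RETR_EXTERNAL,cv2.CHAIN_APPROX_NONE)[0]:
        if len(c)>25:
            x,y,w,h=cv2.boundingRect(c); u,v=x+w/2-.5,y+h/2-.5; print(f,(u,v),(w,h),at(s,u,v,.007)[:2].round(4))
E
python3 -c "
from h import *
pucks('side0');pucks('s11'); pucks('top0',(320,200,440,285)); pucks('t11',(320,200,440,285)); go((.561,-.159,.05),-.053)"
```

```text
side0 (371.5, 314.5) (18, 18) [ 0.5182 -0.395 ]
side0 (351.0, 270.5) (17, 16) [ 0.573  -0.2511]
side0 (305.0, 270.5) (17, 16) [ 0.4686 -0.1645]
side0 (328.5, 252.5) (16, 14) [ 0.5648 -0.1586]
s11 (371.5, 314.5) (18, 18) [ 0.5182 -0.395 ]
s11 (351.0, 270.5) (17, 16) [ 0.573  -0.2511]
s11 (328.5, 252.5) (16, 14) [ 0.5648 -0.1586]
top0 (348.5, 252.5) (14, 14) [ 0.4656 -0.1647]
top0 (414.5, 237.5) (14, 14) [ 0.5146 -0.3962]
top0 (345.5, 225.5) (14, 14) [ 0.5599 -0.1562]
top0 (372.5, 222.5) (14, 14) [ 0.5693 -0.2511]
t11 (414.5, 237.5) (14, 14) [ 0.5146 -0.3962]
shift [-64.7   2.6 127.7] turn [ 0.    0.   -1.57]
```

Request:
jog_arm --increments '[[[-10,4,10,0,0,0.12,1],[-20,4,20,0,0,0.24,1],[-30,4,40,0,0,0.36,1],[-40,4,60,0,0,0.48,1],[-50,4,80,0,0,0.6,1],[-60,4,100,0,0,0.72,1],[-65,4,120,0,0,0.84,1],[-65,4,135,0,0,0.96,1],[-65,4,145,0,0,1.08,1],[-65,4,150,0,0,1.2,1],[-65,4,155,0,0,1.32,1],[-65,4,160,0,0,1.44,1],[-65,4,175,0,0,1.571,1],[-65,4,190,0,0,1.571,1],[-65,4,200,0,0,1.571,1],[-65,4,207,0,0,1.571,1],[-65,4,211,0,0,1.571,1],[-65,4,211,0,0,1.571,1]]]'

```text
t: 24.73
tool_pos: [0.5613, -0.1575, -0.0337]
tcp_rot: [-0.0, 0.725, 0.689, -0.0]
ft_force: [-0.8, 0.2, 0.0]
finger_gap: 0.0857
```

Request:
jog_arm --increments '[[[0,0,0,0,0,0,0.5],[0,0,0,0,0,0,0],[0,0,0,0,0,0,-0.2],[0,0,0,0,0,0,-0.2],[0,0,0,0,0,0,-0.2]]]' --newtons 20

```text
t: 25.15
tool_pos: [0.5618, -0.1582, -0.0323]
tcp_rot: [0.001, 0.725, 0.689, 0.0]
ft_force: [-1.2, 1.3, 5.6]
finger_gap: 0.0486
```

Request:
jog_arm --increments '[[[0,0,0,0,0,0,0.8],[0,0,0,0,0,0,0.8],[0,0,0,0,0,0,0.8],[0,0,0,0,0,-0.12,0.8],[0,0,0,0,0,-0.24,0.8],[0,0,0,0,0,-0.36,0.8],[0,0,0,0,0,-0.48,0.8],[0,0,0,0,0,-0.6,0.8],[0,0,0,0,0,-0.72,0.8],[0,0,0,0,0,-0.84,0.8],[0,0,0,0,0,-0.96,0.8],[0,0,0,0,0,-1.08,0.8],[0,0,0,0,0,-1.2,0.8],[0,0,0,0,0,-1.32,0.8],[0,0,0,0,0,-1.44,0.8],[0,0,0,0,0,-1.571,0.8],[0,0,0,0,0,-1.571,0.8],[0,0,0,0,0,-1.571,0.8],[0,0,0,0,0,-1.571,0.8]]]'

```text
t: 26.73
tool_pos: [0.5614, -0.1581, -0.0332]
tcp_rot: [-0.0, 0.028, 1.0, -0.0]
ft_force: [-0.2, -0.5, 0.0]
finger_gap: 0.0769
```

Request:
jog_arm --increments '[[[0,0,0,0,0,0,0.5],[0,0,0,0,0,0,0],[0,0,0,0,0,0,-0.3],[0,0,0,0,0,0,-0.3],[0,0,0,0,0,0,-0.3],[0,0,-10,0,0,0,-0.3],[0,0,-40,0,0,0,-0.3],[0,0,-80,0,0,0,-0.3],[0,0,-120,0,0,0,-0.3],[0,0,-160,0,0,0,-0.3],[0,0,-190,0,0,0,-0.3],[0,0,-190,0,0,0,-0.3],[0,0,-190,0,0,0,-0.3]]]' --newtons 60

```text
t: 27.82
tool_pos: [0.5621, -0.1583, 0.1592]
tcp_rot: [0.002, 0.026, 1.0, -0.001]
ft_force: [-0.5, 0.3, -1.4]
finger_gap: 0.0466
```

```bash
python3 -c "
from h import *
st(); go((.5063,.0311,.110),1.518)"
```

```text
{'t': 27.8167, 'tool_pos': [0.5621, -0.1583, 0.1592], 'tcp_rot': [0.0017, 0.0263, 0.9997, -0.0007], 'ft_force': [-0.452, 0.3471, -1.354], 'finger_gap': 0.0466, 'joint_pos': [-0.4063, 0.1805, 1.4741, -0.0001, 1.4834, -1.9246]}
shift [ 65.8 186.3  48.7] turn [-0.001  0.003  0.   ]
```

Request:
jog_arm --increments '[[[20,30,0,0,0,0,-0.3],[40,65,0,0,0,0,-0.3],[55,100,0,0,0,0,-0.3],[65,135,0,0,0,0,-0.3],[65,165,0,0,0,0,-0.3],[65,183,5,0,0,0,-0.3],[65,186,25,0,0,0,-0.3],[65,186,40,0,0,0,-0.3],[65,186,52,0,0,0,-0.3],[65,186,60,0,0,0,-0.3],[65,186,66,0,0,0,-0.3],[65,186,70,0,0,0,-0.3],[65,186,73,0,0,0,-0.3],[65,186,75,0,0,0,-0.3],[65,186,75,0,0,0,-0.3]]]'

```text
t: 29.07
tool_pos: [0.5062, 0.0309, 0.0818]
tcp_rot: [0.0, 0.026, 1.0, -0.0]
ft_force: [0.1, 0.4, 0.1]
finger_gap: 0.0472
```

Request:
jog_arm --increments '[[[0,0,3,0,0,0,-0.3],[0,0,6,0,0,0,-0.3],[0,0,8,0,0,0,-0.3],[0,0,10,0,0,0,-0.3],[0,0,12,0,0,0,-0.3]]]'

```text
t: 29.48
tool_pos: [0.5072, 0.0309, 0.0712]
tcp_rot: [0.001, 0.026, 1.0, -0.0]
ft_force: [-4.2, -0.2, 18.8]
finger_gap: 0.0466
```

Request:
jog_arm --increments '[[[0,0,3,0,0,0,-0.3],[0,0,6,0,0,0,-0.3],[0,0,9,0,0,0,-0.3],[0,0,12,0,0,0,-0.3],[0,0,15,0,0,0,-0.3],[0,0,18,0,0,0,-0.3],[0,0,20,0,0,0,-0.3],[0,0,20,0,0,0,-0.3]]]'

```text
t: 30.15
tool_pos: [0.5059, 0.0311, 0.0492]
tcp_rot: [-0.0, 0.026, 1.0, -0.0]
ft_force: [1.4, 0.7, 2.1]
finger_gap: 0.0467
```

Request:
jog_arm --increments '[[[0,0,0,0,0,0,0.3],[0,0,0,0,0,0,0.6],[0,0,0,0,0,0,0.6],[0,0,0,0,0,0,0.6],[0,0,-20,0,0,0,0.6],[0,0,-50,0,0,0,0.6],[0,0,-80,0,0,0,0.6],[0,0,-110,0,0,0,0.6],[0,-30,-130,0,0,0.12,0.6],[0,-70,-130,0,0,0.24,0.6],[-10,-110,-130,0,0,0.36,1],[-20,-150,-130,0,0,0.48,1],[-40,-185,-130,0,0,0.6,1],[-60,-215,-130,0,0,0.72,1],[-75,-245,-130,0,0,0.84,1],[-79.5,-270,-130,0,0,0.96,1],[-79.5,-279.5,-130,0,0,1.08,1],[-79.5,-279.5,-130,0,0,1.2,1],[-79.5,-279.5,-130,0,0,1.32,1],[-79.5,-279.5,-130,0,0,1.44,1]]]'

```text
t: 31.82
tool_pos: [0.5709, -0.2525, 0.1795]
tcp_rot: [-0.0, 0.681, 0.732, -0.0]
ft_force: [1.0, -1.0, -0.5]
finger_gap: 0.0852
```

```bash
cat >> h.py <<'E'
def mag(f,b,f0=None):
    r=ld(f)['frame'][b[1]:b[3],b[0]:b[2]].astype(int)
    for k,row in enumerate(r): print(b[1]+k,''.join('O' if p[0]-p[2]>90 else 'o' if p[0]-p[2]>45 else 'B' if p[2]-p[0]>25 else 'W' if p.min()>200 else 'w' if p.min()>150 else '.' for p in row))
E
python3 -c "
from h import *
snap('side','s12'); snap('top','t12'); st()
mag('t12',(280,228,302,252));mag('s12',(262,188,290,216));pucks('s12');pucks('t12',(320,200,440,285))
go((.571,-.252,-.033),-.053)"
```

```text
{'t': 31.9167, 'tool_pos': [0.571, -0.2522, 0.1797], 'tcp_rot': [-0.0002, 0.6797, 0.7334, -0.0001], 'ft_force': [0.369, 0.9567, 0.4608], 'finger_gap': 0.0853, 'joint_pos': [-0.5392, 0.2585, 1.3383, -0.0001, 1.5452, -0.6152]}
228 WWWWwWwwwwwww..wwwwwww
229 WWWwwWwwwoooo...wwwwww
230 WWWwwWwwoOOOo....wwwww
231 WWwwwwwwwoOOo.....wwww
232 WWwwwwwwwoOo......wwww
233 WWww..wBw.o..BB.w..www
234 WWww.BBBBWWWBBBB....ww
235 WWwwBBBWWWWWWBBBB...ww
236 WWwwBBWWWWWWWWBBB...ww
237 WWwBBWWWWWWWWWWBBB...w
238 WWwBBWWWWWWWWWWWBB....
239 WWBBBWWWWWWWWWWWBB....
240 WWBBBWWWWWWWWWWWBB....
241 WWwBBWWWWWWWWWWWBB....
242 WWwBBWWWWWWWWWWBBB....
243 WWWBBBWWWWWWWWWBBB....
244 WWwwBBBWWWWWWBBBB.....
245 WwwwBBBBWWWWBBBB......
246 Www..BBBwwwBBBB.......
247 Www....wooo..B........
248 WWww...oOOOo..........
249 WWWww..oOOOo..........
250 WWWWwwwoooo...........
251 WWWWWWWWWWww..........
188 ............................
189 ............................
190 ............................
191 ............................
192 ............................
193 ............................
194 ......................www
[... 246 characters left out ...]
BWWWWWWWWWWw.........
203 ....BBBWWWWWWWWWWWwBB.......
204 ....BBBWWWWWWWWWWWwBBB......
205 .....BwWWWWWWWWWWWBBBB......
206 w.oo..wWWWWWWWWWWWBBBB......
207 Ww.oo.wWWWWWWWWWWwBBB.......
208 WWwooo.wwwwWWWWWBBBBB.......
209 WWw.o.......BBBBBBBBB.......
210 WWw....BB..BBBBBBBBB........
211 w.....BBB..BBBBBBBBB........
212 ......BBB...BBBBBBB.........
213 .......BB...BBBBBBB.........
214 ............BBBBB...........
215 .............BB.....w.......
s12 (371.5, 314.5) (18, 18) [ 0.5182 -0.395 ]
s12 (351.0, 270.5) (17, 16) [ 0.573  -0.2511]
t12 (415.5, 237.5) (12, 14) [ 0.5146 -0.3997]
t12 (372.0, 222.0) (13, 15) [ 0.571  -0.2494]
shift [2.000e-01 1.000e-01 2.127e+02] turn [-0.    -0.     0.129]
```

Both pucks are under the catches: the top face is at the same level and the blue stack is taller. Next is puck B.

Request:
jog_arm --increments '[[[0,0,40,0,0,0.12,1],[0,0,80,0,0,0.131,1],[0,0,115,0,0,0.131,1],[0,0,145,0,0,0.131,1],[0,0,170,0,0,0.131,1],[0,0,190,0,0,0.131,1],[0,0,205,0,0,0.131,1],[0,0,213,0,0,0.131,1],[0,0,213,0,0,0.131,1],[0,0,213,0,0,0.131,1],[0,0,213,0,0,0.131,0.5],[0,0,213,0,0,0.131,0],[0,0,213,0,0,0.131,-0.2],[0,0,213,0,0,0.131,-0.2],[0,0,213,0,0,0.131,-0.2]]]' --newtons 20

```text
t: 33.17
tool_pos: [0.5715, -0.2525, -0.032]
tcp_rot: [0.001, 0.725, 0.689, 0.0]
ft_force: [-2.5, 0.7, 6.9]
finger_gap: 0.0489
```

Request:
jog_arm --increments '[[[0,0,0,0,0,0,0.8],[0,0,0,0,0,0,0.8],[0,0,0,0,0,0,0.8],[0,0,0,0,0,-0.12,0.8],[0,0,0,0,0,-0.24,0.8],[0,0,0,0,0,-0.36,0.8],[0,0,0,0,0,-0.48,0.8],[0,0,0,0,0,-0.6,0.8],[0,0,0,0,0,-0.72,0.8],[0,0,0,0,0,-0.84,0.8],[0,0,0,0,0,-0.96,0.8],[0,0,0,0,0,-1.08,0.8],[0,0,0,0,0,-1.2,0.8],[0,0,0,0,0,-1.32,0.8],[0,0,0,0,0,-1.44,0.8],[0,0,0,0,0,-1.571,0.8],[0,0,0,0,0,-1.571,0.8],[0,0,0,0,0,-1.571,0.8],[0,0,0,0,0,-1.571,0.8]]]'

```text
t: 34.75
tool_pos: [0.5711, -0.2522, -0.0332]
tcp_rot: [0.0, 0.028, 1.0, -0.0]
ft_force: [0.4, -0.3, -0.2]
finger_gap: 0.0768
```

Request:
jog_arm --increments '[[[0,0,0,0,0,0,0.5],[0,0,0,0,0,0,0],[0,0,0,0,0,0,-0.3],[0,0,0,0,0,0,-0.3],[0,0,0,0,0,0,-0.3],[0,0,-10,0,0,0,-0.3],[0,0,-40,0,0,0,-0.3],[0,0,-80,0,0,0,-0.3],[0,0,-120,0,0,0,-0.3],[0,0,-160,0,0,0,-0.3],[0,0,-190,0,0,0,-0.3],[0,0,-190,0,0,0,-0.3],[0,0,-190,0,0,0,-0.3]]]' --newtons 60

```text
t: 35.83
tool_pos: [0.5717, -0.2525, 0.1592]
tcp_rot: [0.002, 0.026, 1.0, -0.001]
ft_force: [0.6, -0.4, -1.8]
finger_gap: 0.0472
```

```bash
python3 -c "
from h import *
st(); go((.5063,.0311,.082),1.518)"
```

```text
{'t': 35.8333, 'tool_pos': [0.5717, -0.2525, 0.1592], 'tcp_rot': [0.0016, 0.0263, 0.9997, -0.001], 'ft_force': [0.5508, -0.4279, -1.8417], 'finger_gap': 0.0472, 'joint_pos': [-0.5391, 0.265, 1.3715, -0.0001, 1.5014, -2.0573]}
shift [ 80.4 279.9  76.4] turn [-0.002  0.003  0.   ]
```

Request:
jog_arm --increments '[[[15,25,0,0,0,0,-0.3],[30,60,0,0,0,0,-0.3],[45,95,0,0,0,0,-0.3],[60,130,0,0,0,0,-0.3],[75,165,0,0,0,0,-0.3],[79.5,203,0,0,0,0,-0.3],[79.5,240,0,0,0,0,-0.3],[79.5,268,0,0,0,0,-0.3],[79.5,279.5,15,0,0,0,-0.3],[79.5,279.5,35,0,0,0,-0.3],[79.5,279.5,50,0,0,0,-0.3],[79.5,279.5,60,0,0,0,-0.3],[79.5,279.5,67,0,0,0,-0.3],[79.5,279.5,72,0,0,0,-0.3],[79.5,279.5,75,0,0,0,-0.3],[79.5,279.5,75,0,0,0,-0.3]]]'

```text
t: 37.17
tool_pos: [0.5061, 0.0309, 0.0815]
tcp_rot: [-0.0, 0.026, 1.0, -0.0]
ft_force: [-0.5, 0.3, -1.1]
finger_gap: 0.0472
```

Request:
jog_arm --increments '[[[0,0,3,0,0,0,-0.3],[0,0,6,0,0,0,-0.3],[0,0,8,0,0,0,-0.3],[0,0,9,0,0,0,-0.3]]]'

```text
t: 37.5
tool_pos: [0.5072, 0.0309, 0.074]
tcp_rot: [0.001, 0.026, 1.0, -0.0]
ft_force: [-0.9, 0.0, 16.2]
finger_gap: 0.0469
```

Request:
jog_arm --increments '[[[0,0,3,0,0,0,-0.3],[0,0,6,0,0,0,-0.3],[0,0,9,0,0,0,-0.3],[0,0,12,0,0,0,-0.3],[0,0,15,0,0,0,-0.3],[0,0,18,0,0,0,-0.3],[0,0,21,0,0,0,-0.3],[0,0,23,0,0,0,-0.3],[0,0,23,0,0,0,-0.3]]]'

```text
t: 38.25
tool_pos: [0.506, 0.0311, 0.0493]
tcp_rot: [-0.0, 0.026, 1.0, -0.0]
ft_force: [0.2, -0.3, 1.9]
finger_gap: 0.0469
```

```bash
python3 -c "
from h import *
st(); go((.516,-.397,.18),-.053)"
```

```text
{'t': 38.25, 'tool_pos': [0.506, 0.0311, 0.0493], 'tcp_rot': [-0.0003, 0.0259, 0.9997, -0.0], 'ft_force': [0.1916, -0.2892, 1.8509], 'finger_gap': 0.0469, 'joint_pos': [-0.0906, 0.1069, 1.7905, -0.0001, 1.2448, -1.6096]}
shift [ -32.  -427.  -130.7] turn [ 0.   -0.   -1.57]
```

Request:
jog_arm --increments '[[[0,0,0,0,0,0,0.3],[0,0,0,0,0,0,0.6],[0,0,0,0,0,0,0.6],[0,0,0,0,0,0,0.6],[0,0,-20,0,0,0,0.6],[0,0,-50,0,0,0,0.6],[0,0,-80,0,0,0,0.6],[0,0,-110,0,0,0,0.6],[0,-30,-130,0,0,0.12,0.6],[0,-70,-130,0,0,0.24,0.6],[-10,-110,-130,0,0,0.36,1],[-20,-150,-130,0,0,0.48,1],[-25,-190,-130,0,0,0.6,1],[-32,-230,-130,0,0,0.72,1],[-32,-270,-130,0,0,0.84,1],[-32,-305,-130,0,0,0.96,1],[-32,-340,-130,0,0,1.08,1],[-32,-375,-130,0,0,1.2,1],[-32,-405,-130,0,0,1.32,1],[-32,-425.5,-130,0,0,1.44,1]]]'

```text
t: 39.92
tool_pos: [0.5153, -0.3982, 0.1794]
tcp_rot: [-0.0, 0.681, 0.732, -0.0]
ft_force: [0.2, 0.5, -0.7]
finger_gap: 0.0854
```

```bash
python3 -c "
from h import *
snap('side','s13'); snap('top','t13'); st()
mag('s13',(262,197,290,222));pucks('s13');pucks('t13',(320,200,440,285))
go((.516,-.3955,-.033),-.053)"
```

```text
{'t': 40.0167, 'tool_pos': [0.5152, -0.3985, 0.1789], 'tcp_rot': [-0.0004, 0.6816, 0.7317, -0.0003], 'ft_force': [0.0442, 0.5413, 0.2311], 'finger_gap': 0.0854, 'joint_pos': [-0.7762, 0.316, 1.2667, -0.0006, 1.5597, -0.847]}
197 ............................
198 ............................
199 .......BBBBBB..B..oo........
200 ......BBBBwwwWwww.ooo.......
201 .....BBBwWWWWWWWWw.o........
202 .....BBBWWWWWWWWWWw.........
203 ....BBBWWWWWWWWWWWWwB.......
204 ....BBBWWWWWWWWWWWWBBB......
205 .....BBWWWWWWWWWWWWBBB......
206 w.ooo.wWWWWWWWWWWWwBBB......
207 Ww.oo..wWWWWWWWWWwBBB.......
208 WWw.oo...wwwWWWWBBBBB.......
209 WWw.o...B...BBBBBBBBB.......
210 Www....BB..BBBBBBBBB........
211 w.....BBB..BBBBBBBBB........
212 ......BBB...BBBBBBBBB.......
213 ......BBB...BBBBBBBBB.......
214 ......BBB...BBBBBBBB........
215 .......BB...BBBBBBBB........
216 ........B....BBBBBB.........
217 .............BBBBB..........
218 .............BB.............
219 ............................
220 ......ww....................
221 ......ww....................
s13 (371.5, 314.5) (18, 18) [ 0.5182 -0.395 ]
t13 (416.0, 239.0) (11, 11) [ 0.5093 -0.4012]
shift [  2.8   1.2 211.9] turn [-0.001 -0.     0.124]
```

Request:
jog_arm --increments '[[[0,0,40,0,0,0.12,1],[0,0,80,0,0,0.131,1],[0,0,115,0,0,0.131,1],[0,0,145,0,0,0.131,1],[0,0,170,0,0,0.131,1],[0,0,190,0,0,0.131,1],[0,0,205,0,0,0.131,1],[0,0,213,0,0,0.131,1],[0,0,213,0,0,0.131,1],[0,0,213,0,0,0.131,1],[0,0,213,0,0,0.131,0.5],[0,0,213,0,0,0.131,0],[0,0,213,0,0,0.131,-0.2],[0,0,213,0,0,0.131,-0.2],[0,0,213,0,0,0.131,-0.2]]]' --newtons 20

```text
t: 41.27
tool_pos: [0.5165, -0.3959, -0.032]
tcp_rot: [0.001, 0.725, 0.689, 0.0]
ft_force: [-1.5, 1.6, 7.4]
finger_gap: 0.0485
```

Request:
jog_arm --increments '[[[0,0,0,0,0,0,0.8],[0,0,0,0,0,0,0.8],[0,0,0,0,0,0,0.8],[0,0,0,0,0,-0.12,0.8],[0,0,0,0,0,-0.24,0.8],[0,0,0,0,0,-0.36,0.8],[0,0,0,0,0,-0.48,0.8],[0,0,0,0,0,-0.6,0.8],[0,0,0,0,0,-0.72,0.8],[0,0,0,0,0,-0.84,0.8],[0,0,0,0,0,-0.96,0.8],[0,0,0,0,0,-1.08,0.8],[0,0,0,0,0,-1.2,0.8],[0,0,0,0,0,-1.32,0.8],[0,0,0,0,0,-1.44,0.8],[0,0,0,0,0,-1.571,0.8],[0,0,0,0,0,-1.571,0.8],[0,0,0,0,0,-1.571,0.8],[0,0,0,0,0,-1.571,0.8]]]'

```text
t: 42.85
tool_pos: [0.5161, -0.3955, -0.0332]
tcp_rot: [-0.0, 0.028, 1.0, -0.0]
ft_force: [0.4, 0.9, -0.5]
finger_gap: 0.0768
```

Request:
jog_arm --increments '[[[0,0,0,0,0,0,0.5],[0,0,0,0,0,0,0],[0,0,0,0,0,0,-0.3],[0,0,0,0,0,0,-0.3],[0,0,0,0,0,0,-0.3],[0,0,-10,0,0,0,-0.3],[0,0,-40,0,0,0,-0.3],[0,0,-80,0,0,0,-0.3],[0,0,-120,0,0,0,-0.3],[0,0,-160,0,0,0,-0.3],[0,0,-190,0,0,0,-0.3],[0,0,-190,0,0,0,-0.3],[0,0,-190,0,0,0,-0.3]]]' --newtons 60

```text
t: 43.93
tool_pos: [0.5166, -0.396, 0.1595]
tcp_rot: [0.001, 0.026, 1.0, -0.001]
ft_force: [0.2, 0.1, -0.6]
finger_gap: 0.0468
```

```bash
python3 -c "
from h import *
st(); go((.5063,.0311,.082),1.518)"
```

```text
{'t': 43.9333, 'tool_pos': [0.5166, -0.396, 0.1595], 'tcp_rot': [0.0014, 0.0262, 0.9997, -0.0014], 'ft_force': [0.2212, 0.1046, -0.6252], 'finger_gap': 0.0468, 'joint_pos': [-0.7721, 0.3186, 1.3023, -0.0001, 1.5168, -2.2905]}
shift [ 33.  426.2  76.3] turn [-0.003  0.003  0.   ]
```

Request:
jog_arm --increments '[[[5,30,0,0,0,0,-0.3],[10,65,0,0,0,0,-0.3],[15,105,0,0,0,0,-0.3],[20,145,0,0,0,0,-0.3],[25,185,0,0,0,0,-0.3],[30,225,0,0,0,0,-0.3],[32,265,0,0,0,0,-0.3],[32,305,0,0,0,0,-0.3],[32,345,0,0,0,0,-0.3],[32,385,0,0,0,0,-0.3],[32,412,0,0,0,0,-0.3],[32,425.5,0,0,0,0,-0.3],[32,425.5,20,0,0,0,-0.3],[32,425.5,40,0,0,0,-0.3],[32,425.5,55,0,0,0,-0.3],[32,425.5,65,0,0,0,-0.3],[32,425.5,71,0,0,0,-0.3],[32,425.5,75,0,0,0,-0.3],[32,425.5,75,0,0,0,-0.3]]]'

```text
t: 45.52
tool_pos: [0.5059, 0.031, 0.0813]
tcp_rot: [-0.0, 0.026, 1.0, -0.0]
ft_force: [-0.4, 0.6, -0.8]
finger_gap: 0.0474
```

Request:
jog_arm --increments '[[[0,0,3,0,0,0,-0.3],[0,0,6,0,0,0,-0.3],[0,0,8,0,0,0,-0.3],[0,0,9,0,0,0,-0.3]]]'

```text
t: 45.85
tool_pos: [0.5073, 0.0309, 0.0743]
tcp_rot: [0.002, 0.026, 1.0, -0.0]
ft_force: [-1.6, 0.4, 18.2]
finger_gap: 0.0469
```

Request:
jog_arm --increments '[[[0,0,3,0,0,0,-0.3],[0,0,6,0,0,0,-0.3],[0,0,9,0,0,0,-0.3],[0,0,12,0,0,0,-0.3],[0,0,15,0,0,0,-0.3],[0,0,18,0,0,0,-0.3],[0,0,21,0,0,0,-0.3],[0,0,23,0,0,0,-0.3],[0,0,23,0,0,0,-0.3]]]'

```text
t: 46.6
tool_pos: [0.506, 0.0311, 0.0493]
tcp_rot: [-0.0, 0.026, 1.0, -0.0]
ft_force: [2.5, -0.2, 1.9]
finger_gap: 0.0473
```

Request:
jog_arm --increments '[[[0,0,0,0,0,0,0.3],[0,0,0,0,0,0,0.6],[0,0,0,0,0,0,0.6],[0,0,0,0,0,0,0.6],[0,0,-20,0,0,0,0.6],[0,0,-50,0,0,0,0.6],[0,0,-80,0,0,0,0.6],[0,0,-110,0,0,0,0.6],[0,0,-140,0,0,0,-1],[0,-40,-180,0,0,0,-1],[0,-80,-220,0,0,0,-1],[0,-120,-220,0,0,0,-1],[0,-160,-220,0,0,0,-1],[0,-200,-220,0,0,0,-1],[0,-200,-220,0,0,0,-1],[0,-200,-220,0,0,0,-1]]]'

```text
t: 47.93
tool_pos: [0.4953, -0.1723, 0.2695]
tcp_rot: [-0.0, 0.028, 1.0, -0.0]
ft_force: [0.5, -0.1, 0.4]
finger_gap: 0.0001
```

```bash
python3 -c "
from h import *
s=snap('side','s14'); t=snap('top','t14'); st()
mag('s14',(255,188,290,222));pucks('s14');pucks('t14',(320,200,440,285))
# red ball
for f,b in(('s14',(220,120,330,215)),('t14',(235,170,310,260))):
  r=ld(f)['frame'][b[1]:b[3],b[0]:b[2]].astype(int); m=(r[...,0]>120)&(r[...,1]<70)&(r[...,2]<70); ys,xs=np.nonzero(m); print(f,m.sum(),xs.min()+b[0] if m.sum() else 0,xs.mean()+b[0],ys.mean()+b[1])
for th in (1.1,.9):
  for a in(1.5,1.6,1.653): 
    p=[.6055-np.cos(a+.053)*(.08+.085*np.cos(th)),.026+np.sin(a+.053)*(.08+.085*np.cos(th)),.152+.085*np.sin(th)]; print(th,a,np.round(p,4),proj(s,p),proj(t,p))
"
```

```text
{'t': 48.0333, 'tool_pos': [0.4956, -0.1691, 0.2696], 'tcp_rot': [-0.0002, 0.0267, 0.9996, 0.0002], 'ft_force': [0.1922, 0.7795, -0.0258], 'finger_gap': -0.0, 'joint_pos': [-0.4761, 0.0289, 1.42, 0.0001, 1.6933, -1.9934]}
188 ...................................
189 ...................................
190 ...................................
191 ...................................
192 ...................................
193 ...................................
194 .............................www...
195 ............................wWWWw..
196 ............................wWWWWw.
197 .........................ooo.wWWWw.
198 ................BBBB.....oooo.www..
199 ..............BBBBBB..B..oooo......
200 .............BBBBBwWWWww.ooo.......
201 ............BBBBWWWWWWWWw.o........
202 ............BBBWWWWWWWWWWw.........
203 ...........BBBWWWWWWWWWWWWBB.......
204 ...........BBBWWWWWWWWWWWWBBB......
205 ............BBWWWWWWWWWWWWBBB......
206 ......ww.ooo.wWWWWWWWWWWWBBBB......
207 ....wWWWw.oo..wWWWWWWWWWwBBB.......
208 ....wWWWWwooo..wwwwWWWWBBBBB.......
209 ....wWWWWw.o...B...BBBBBBBBB......
[... 439 characters left out ...]
..
221 wwwwww..............BBB............
s14 0 0 nan nan
t14 32 247 249.53125 201.34375
1.1 1.5 [0.6034 0.1445 0.2278] [275.09140751 141.44561814] [250.15014931 204.94852485]
1.1 1.6 [0.6152 0.1442 0.2278] [278.27610207 139.91628891] [250.31771812 201.1260043 ]
1.1 1.653 [0.6215 0.1435 0.2278] [280.03993416 139.19159466] [250.56218306 199.11223689]
0.9 1.5 [0.6031 0.1588 0.2186] [272.48410438 141.45295903] [245.99619677 205.53839127]
0.9 1.6 [0.6164 0.1584 0.2186] [276.02732645 139.7559881 ] [246.18862829 201.28301646]
0.9 1.653 [0.6234 0.1576 0.2186] [277.98800883 138.95228946] [246.46378094 199.04171215]<string>:7: RuntimeWarning: Mean of empty slice.
  ret = ret.dtype.type(ret / rcount)
```

```bash
python3 -c "
from h import *
go((.645,.068,.27),1.518)
ya=1.518;Y=np.array([np.cos(ya),np.sin(ya)]);X=np.array([-Y[1],Y[0]])
h0=np.array([.6062,.0258]);p0=np.array([.645,.068])
for h in list(np.arange(1.6,-.01,-.1))+[0]:
  a=h+.053; o=.0245+.001
  P=h0+.045*np.array([-np.cos(a),np.sin(a)])+o*np.array([np.sin(a),np.cos(a)]); d=(P-p0)*1000; print(round(h,1),round(d@X,1),round(d@Y,1),P.round(3))
"
```

```text
shift [-136.5  244.7   -0.4] turn [ 0.    -0.    -0.001]
1.6 9.7 0.0 [0.635 0.069]
1.5 14.3 2.5 [0.631 0.071]
1.4 19.0 4.5 [0.626 0.073]
1.3 24.0 6.0 [0.621 0.075]
1.2 29.0 7.0 [0.616 0.077]
1.1 34.2 7.5 [0.611 0.077]
1.0 39.4 7.5 [0.606 0.078]
0.9 44.5 6.9 [0.601 0.077]
0.8 49.6 5.9 [0.596 0.076]
0.7 54.5 4.3 [0.591 0.075]
0.6 59.3 2.3 [0.586 0.073]
0.5 63.8 -0.2 [0.581 0.071]
0.4 68.0 -3.2 [0.577 0.068]
0.3 72.0 -6.5 [0.573 0.065]
0.2 75.5 -10.2 [0.569 0.062]
0.1 78.7 -14.3 [0.566 0.058]
-0.0 81.5 -18.7 [0.563 0.054]
0 81.5 -18.7 [0.563 0.054]
```

Request:
jog_arm --increments '[[[-30,20,0,0,0,0,-1],[-60,45,0,0,0,0,-1],[-90,72,0,0,0,0,-1],[-115,105,0,0,0,0,-1],[-136,140,0,0,0,0,-1],[-136,178,0,0,0,0,-1],[-136,215,0,0,0,0,-1],[-136,244,0,0,0,0,-1],[-136,244,0,0,0,0,-1],[-136,244,40,0,0,0,-1],[-136,244,80,0,0,0,-1],[-136,244,115,0,0,0,-1],[-136,244,135,0,0,0,-1],[-136,244,147,0,0,0,-1],[-136,244,150,0,0,0,-1],[-136,244,150,0,0,0,-1],[-136,244,150,0,0,0,-1]]]'

```text
t: 49.45
tool_pos: [0.6449, 0.0683, 0.1215]
tcp_rot: [0.001, 0.026, 1.0, -0.0]
ft_force: [0.5, 0.2, -0.2]
finger_gap: 0.0003
```

Request:
jog_arm --increments '[[[5,0,0,0,0,0,-1],[9.7,0,0,0,0,0,-1],[14.3,2.5,0,0,0,0,-1],[19,4.5,0,0,0,0,-1],[24,6,0,0,0,0,-1],[29,7,0,0,0,0,-1],[34.2,7.5,0,0,0,0,-1],[39.4,7.5,0,0,0,0,-1],[44.5,6.9,0,0,0,0,-1]]]'

```text
t: 50.2
tool_pos: [0.5996, 0.0774, 0.1198]
tcp_rot: [-0.0, 0.026, 1.0, 0.0]
ft_force: [2.0, 1.3, 0.7]
finger_gap: -0.0001
```

Request:
jog_arm --increments '[[[5.1,-1,0,0,0,0,-1],[10,-2.6,0,0,0,0,-1],[14.8,-4.6,0,0,0,0,-1],[19.3,-7.1,0,0,0,0,-1],[23.5,-10.1,0,0,0,0,-1],[27.5,-13.4,0,0,0,0,-1],[31,-17.1,0,0,0,0,-1],[34.2,-21.2,0,0,0,0,-1],[36,-24,0,0,0,0,-1],[36,-24,0,0,0,0,-1]]]'

```text
t: 51.03
tool_pos: [0.5625, 0.0544, 0.1198]
tcp_rot: [-0.0, 0.026, 1.0, -0.0]
ft_force: [-0.0, -0.1, -0.5]
finger_gap: 0.0001
```

Request:
jog_arm --increments '[[[0,-2,0,0,0,0,-1],[0,-4,0,0,0,0,-1],[0,-5,0,0,0,0,-1],[0,-5,0,0,0,0,-1]]]'

```text
t: 51.37
tool_pos: [0.5625, 0.0512, 0.1197]
tcp_rot: [-0.0, 0.026, 1.0, 0.001]
ft_force: [-1.5, 12.6, 1.2]
finger_gap: 0.0001
```

Request:
jog_arm --increments '[[[0,15,0,0,0,0,-1],[0,30,0,0,0,0,-1],[0,35,-40,0,0,0,-1],[0,35,-80,0,0,0,-1],[0,35,-120,0,0,0,-1],[0,35,-160,0,0,0,-1],[0,75,-170,0,0,0,-1],[0,110,-170,0,0,0,-1],[0,150,-170,0,0,0,-1],[0,150,-170,0,0,0,-1],[0,150,-170,0,0,0,-1]]]'

```text
t: 52.28
tool_pos: [0.5704, 0.2014, 0.2892]
tcp_rot: [-0.0, 0.025, 1.0, -0.0]
ft_force: [0.8, -0.2, 1.0]
finger_gap: -0.0003
```

```bash
python3 -c "
from h import *
s=snap('side','s15'); t=snap('top','t15'); st()
for f,b in(('s15',(220,120,330,215)),('t15',(265,190,310,270))):
  r=ld(f)['frame'][b[1]:b[3],b[0]:b[2]].astype(int); m=(r[...,0]>120)&(r[...,1]<70)&(r[...,2]<70); ys,xs=np.nonzero(m); print(f,m.sum(),xs.min()+b[0],xs.max()+b[0],ys.min()+b[1],ys.max()+b[1])
  for k,row in enumerate(m): 
    if row.any(): print(b[1]+k,''.join('R' if v else '.' for v in row[20:60]))
for th in (1.1,1.,.8):
  for a in(0,.05,.1): 
    p=[.6062-np.cos(a+.053)*(.08+.085*np.cos(th)),.0258+np.sin(a+.053)*(.08+.085*np.cos(th)),.152+.085*np.sin(th)]; print(th,a,np.round(p,4),proj(s,p),proj(t,p))
crop('s15',230,150,320,230,4,'a');crop('t15',260,190,350,270,4,'b')
cv2.imwrite('pics/ab15.png',np.hstack([cv2.imread('pics/a.png'),cv2.imread('pics/b.png')]))
go((.4888,.0321,.28),1.518)
"
```

```text
{'t': 52.3833, 'tool_pos': [0.5706, 0.1994, 0.2895], 'tcp_rot': [-0.0002, 0.0258, 0.9997, -0.0003], 'ft_force': [-0.4261, -0.5095, 0.0082], 'finger_gap': -0.0001, 'joint_pos': [0.2092, 0.2015, 1.189, -0.0006, 1.7516, -1.31]}
s15 27 263 268 175 179
175 ........................RRRR............
176 .......................RRRRRR...........
177 .......................RRRRRR...........
178 .......................RRRRRR...........
179 .......................RRRRR............
t15 16 285 288 241 246
241 ..RR.....................
242 RRRR.....................
243 RRRR.....................
244 .RRR.....................
245 .RR......................
246 ..R......................
1.1 0 [0.4878 0.0321 0.2278] [265.64068386 178.06482255] [286.89138559 242.30999121]
1.1 0.05 [0.4883 0.038  0.2278] [264.56613497 176.87262883] [284.93586328 242.18052486]
1.1 0.1 [0.489  0.0439 0.2278] [263.58740286 175.6459548 ] [282.99089336 241.95322431]
1.0 0 [0.4805 0.0325 0.2235] [263.56189841 180.21075841] [286.87653744 244.84507544]
1.0 0.05 [0.4809 0.0387 0.2235] [262.42604643 178.93929316] [284.80400542 244.70755402]
1.0 0.1 [0.4817 0.045  0.2235] [261.39242999 177.6314442 ] [282.74269391 244.46626085]
0.8 0 [0.4672 0.0332 0.213 ] [259.90233946 184.80592139] [286.9260598  249.44328558]
0.8 0.05 [0.4677 0.0401 0.213 ] [258.65919587 183.39011531] [284.64840974 249.29154353]
0.8 0.1 [0.4686 0.047  0.213 ] [257.52979753 181.93456221] [282.38315786 249.02559354]
shift [  73.  -171.3    9.7] turn [-0.001 -0.     0.001]
```

View pics/ab15.png

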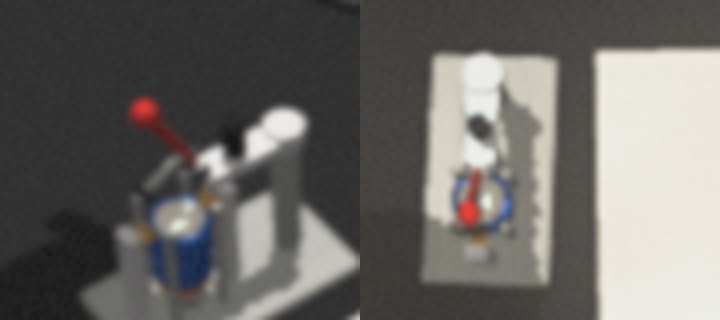

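Request:
jog_arm --increments '[[[20,-30,0,0,0,0,-1],[40,-65,0,0,0,0,-1],[60,-100,0,0,0,0,-1],[77,-135,0,0,0,0,-1],[77,-165,0,0,0,0,-1],[77,-171.3,10,0,0,0,-1],[77,-171.3,30,0,0,0,-1],[77,-171.3,50,0,0,0,-1],[77,-171.3,60,0,0,0,-1],[77,-171.3,65,0,0,0,-1],[77,-171.3,65,0,0,0,-1]]]'

```text
t: 53.3
tool_pos: [0.4845, 0.0325, 0.2242]
tcp_rot: [-0.001, 0.026, 1.0, -0.0]
ft_force: [-0.1, -0.8, 0.2]
finger_gap: -0.0003
```

Request:
jog_arm --increments '[[[0,0,4,0,0,0,-1],[0,0,8,0,0,0,-1],[1,0,12,0,0,0,-1],[2,0,14,0,0,0,-1]]]'

```text
t: 53.63
tool_pos: [0.4827, 0.033, 0.2105]
tcp_rot: [-0.0, 0.026, 1.0, -0.0]
ft_force: [-0.1, 0.5, -0.5]
finger_gap: -0.0001
```

Request:
jog_arm --increments '[[[-2,0,3,0,0,0,-1],[2,0,6,0,0,0,-1],[6,0,9,0,0,0,-1],[11,0,13,0,0,0,-1],[15,0,17,0,0,0,-1],[20,0,21,0,0,0,-1],[23,0,25,0,0,0,-1],[27,0,30,0,0,0,-1],[31,0,35,0,0,0,-1],[34,0,40,0,0,0,-1],[37,0,45,0,0,0,-1],[39,0,50,0,0,0,-1],[40,0,54,0,0,0,-1]]]'

```text
t: 54.72
tool_pos: [0.4425, 0.035, 0.1562]
tcp_rot: [-0.0, 0.026, 1.0, -0.0]
ft_force: [-0.6, 0.2, -1.3]
finger_gap: 0.0001
```

```bash
cat >> h.py <<'E'
def ball(f):
    b=(225,150,290,215); s=ld(f); r=s['frame'][b[1]:b[3],b[0]:b[2]].astype(int); m=(r[...,0]>70)&(r[...,1]<50)&(r[...,2]<50); ys,xs=np.nonzero(m)
    for k,row in enumerate(m):
        if row.any(): print(b[1]+k,''.join('R' if v else '.' for v in row))
    for th in(0,.1,.2,.4,.6,.8): print(th,(proj(s,[.6062-.9986*(.08+.085*np.cos(th)),.0258+.053*(.08+.085*np.cos(th)),.152+.085*np.sin(th)])-[225,0]).round(1))
E
python3 -c "
from h import *
snap('side','s16'); st(); ball('s16')"
```

```text
{'t': 54.7667, 'tool_pos': [0.4422, 0.035, 0.1556], 'tcp_rot': [-0.0006, 0.0259, 0.9997, -0.0], 'ft_force': [0.3731, -0.1649, -1.0485], 'finger_gap': -0.0, 'joint_pos': [-0.0949, -0.1101, 1.782, -0.0001, 1.4709, -1.6139]}
174 .......................................R.........................
175 ......................................R..........................
176 ............................................R....................
177 ...........................................RRR...................
178 ..........................................RRRR...................
179 .......................................RRRRRRR...................
180 .......................................RRRRRRR...................
181 .........................................RRRRRR..................
182 ...........................................RRRRR.................
183 ............................................RRRRR................
184 .............................................RRRRR...............
185 ..............................................RRRRR..............
186 ...............................................RRRRR.............
187 ................................................RRRR.............
188 ...................................................R.............
189 ....................................................R............
0 [ 29.2 203.3]
0.1 [ 29.  201.2]
0.2 [ 29.1 199.1]
0.4 [ 30.1 194.5]
0.6 [ 32.  189.6]
0.8 [ 34.9 184.8]
```

Request:
jog_arm --increments '[[[0,0,-30,0,0,0,-1],[0,0,-60,0,0,0,-1],[-20,0,-60,0,0,0,-1],[-44,0,-60,0,0,0,-1],[-44,0,-60,0,0,0,-1],[-44,0,-56,0,0,0,-1],[-44,0,-54,0,0,0,-1],[-44,0,-52,0,0,0,-1],[-44,0,-50,0,0,0,-1],[-44,0,-48,0,0,0,-1],[-44,0,-46,0,0,0,-1],[-44,0,-46,0,0,0,-1]]]'

```text
t: 55.77
tool_pos: [0.4865, 0.0327, 0.2025]
tcp_rot: [-0.0, 0.026, 1.0, -0.0]
ft_force: [0.0, 0.1, -0.6]
finger_gap: -0.0002
```

Request:
jog_arm --increments '[[[0,0,2,0,0,0,-1],[0,0,4,0,0,0,-1],[0,0,4,0,0,0,-1]]]'

```text
t: 56.02
tool_pos: [0.4866, 0.0327, 0.2]
tcp_rot: [0.0, 0.026, 1.0, -0.0]
ft_force: [-8.6, 0.4, 16.2]
finger_gap: 0.0
```

Request:
jog_arm --increments '[[[4,0,2,0,0,0,-1],[8,0,4.5,0,0,0,-1],[12,0,7,0,0,0,-1],[16,0,10.5,0,0,0,-1],[20,0,14,0,0,0,-1],[20,0,14,0,0,0,-1]]]'

```text
t: 56.52
tool_pos: [0.4655, 0.0338, 0.1856]
tcp_rot: [-0.0, 0.026, 1.0, -0.0]
ft_force: [-5.3, 0.5, 6.1]
finger_gap: -0.0001
```

```bash
python3 -c "
from h import *
snap('side','s17'); st(); ball('s17')"
```

```text
{'t': 56.5667, 'tool_pos': [0.4661, 0.0338, 0.1854], 'tcp_rot': [0.0001, 0.0259, 0.9997, -0.0001], 'ft_force': [-5.4341, -0.6387, 6.7773], 'finger_gap': -0.0001, 'joint_pos': [-0.0925, -0.0733, 1.6878, -0.0002, 1.5269, -1.6116]}
183 ....................................RRR..........................
184 ....................................RRRR.........................
185 ...................................RRRRR.R.......................
186 ................................RRRRRRRRRRRRR....................
187 ................................RRRRRRRRRRRRRRRR.................
188 .................................RRRR...RRRRRRRRR................
189 ...........................................RRRRRRR...............
0 [ 29.2 203.3]
0.1 [ 29.  201.2]
0.2 [ 29.1 199.1]
0.4 [ 30.1 194.5]
0.6 [ 32.  189.6]
0.8 [ 34.9 184.8]
```

Request:
jog_arm --increments '[[[5,0,6,0,0,0,-1],[9,0,12,0,0,0,-1],[12,0,16,0,0,0,-1],[14.5,0,20,0,0,0,-1],[16.5,0,24,0,0,0,-1],[18,0,28,0,0,0,-1],[19.5,0,32,0,0,0,-1],[20.5,0,36,0,0,0,-1],[21.5,0,40,0,0,0,-1],[22.5,0,44,0,0,0,-1],[23,0,48,0,0,0,-1],[23.5,0,51,0,0,0,-1],[23.5,0,51,0,0,0,-1]]]'

```text
t: 57.65
tool_pos: [0.443, 0.035, 0.1331]
tcp_rot: [-0.0, 0.026, 1.0, -0.0]
ft_force: [-0.2, -0.2, 0.0]
finger_gap: 0.0
```

Request:
jog_arm --increments '[[[0,0,2,0,0,0,-1],[0,0,4,0,0,0,-1],[0,0,6,0,0,0,-1],[0,0,6,0,0,0,-1]]]'

```text
t: 57.98
tool_pos: [0.4432, 0.035, 0.1274]
tcp_rot: [-0.0, 0.026, 1.0, -0.0]
ft_force: [-0.4, -0.0, 0.2]
finger_gap: -0.0
```

```bash
python3 -c "
from h import *
snap('side','s18'); st(); ball('s18')"
```

```text
{'t': 58.0333, 'tool_pos': [0.4432, 0.0349, 0.1276], 'tcp_rot': [-0.0001, 0.0259, 0.9997, -0.0001], 'ft_force': [0.123, -0.0443, -0.2067], 'finger_gap': -0.0001, 'joint_pos': [-0.0948, -0.0917, 1.8228, -0.0001, 1.4107, -1.6138]}
192 .............................................R...................
195 .......................................R.........................
196 .............................................R...................
197 ...................................R......RRR....................
198 ........................................RRRR.....................
199 .................................R.......R.......................
200 ................................RR...............................
201 ..............................RRRRRRR............................
202 .............................RRRRRRR.............................
203 ..........................RRRRRRRR...............................
204 ..........................RRRRRRR................................
205 ..........................RRRRRRR................................
206 ............................RRR..................................
0 [ 29.2 203.3]
0.1 [ 29.  201.2]
0.2 [ 29.1 199.1]
0.4 [ 30.1 194.5]
0.6 [ 32.  189.6]
0.8 [ 34.9 184.8]
```

Request:
jog_arm --increments '[[[0,0,1,0,0,0,-1],[0,0,2,0,0,0,-1],[0,0,3,0,0,0,-1],[0,0,3,0,0,0,-1]]]'

```text
t: 58.37
tool_pos: [0.4433, 0.0349, 0.1249]
tcp_rot: [0.0, 0.026, 1.0, -0.0]
ft_force: [-1.3, -0.2, 3.7]
finger_gap: -0.0001
```

Request:
jog_arm --increments '[[[0,0,1,0,0,0,-1],[0,0,2,0,0,0,-1],[0,0,2,0,0,0,-1]]]'

```text
t: 58.62
tool_pos: [0.4435, 0.0349, 0.1239]
tcp_rot: [0.0, 0.026, 1.0, -0.0]
ft_force: [-7.7, 0.3, 19.4]
finger_gap: -0.0001
```

Request:
jog_arm --increments '[[[0,0,-10,0,0,0,-1],[0,0,-40,0,0,0,-1],[0,0,-80,0,0,0,-1],[0,0,-120,0,0,0,-1],[0,-35,-140,0,0,0,-1],[0,-75,-150,0,0,0,-1],[0,-115,-150,0,0,0,-1],[0,-155,-150,0,0,0,-1],[0,-195,-150,0,0,0,-1],[0,-230,-150,0,0,0,-1],[0,-230,-150,0,0,0,-1],[0,-230,-150,0,0,0,-1]]]'

```text
t: 59.62
tool_pos: [0.431, -0.1963, 0.2725]
tcp_rot: [-0.0, 0.027, 1.0, 0.0]
ft_force: [0.5, -0.1, 0.5]
finger_gap: 0.0001
```

```bash
python3 -c "
from h import *
s=snap('side','s19'); t=snap('top','t19'); st(); ball('s19'); mag('s19',(255,195,290,222))
b=(270,240,300,275); r=t['frame'][b[1]:b[3],b[0]:b[2]].astype(int); m=(r[...,0]>110)&(r[...,1]<70)&(r[...,2]<70)
for k,row in enumerate(m):
  if row.any(): print(b[1]+k,''.join('R' if v else '.' for v in row))
for a in(0,.05,.1): print(a,proj(t,[.6062-np.cos(a+.053)*.165,.0258+np.sin(a+.053)*.165,.152])-[270,0])
d=cv2.absdiff(t['frame'],ld('top0')['frame']).max(2)
for n,q in(('bot1',(335,157)),('beaker',(387,181)),('bot2',(191,262)),('black',(389,248)),('orange',(451,238))): print(n,d[q[1]-14:q[1]+14,q[0]-14:q[0]+14].max())
"
```

```text
{'t': 59.7167, 'tool_pos': [0.4314, -0.1944, 0.2729], 'tcp_rot': [0.0, 0.026, 0.9997, 0.0001], 'ft_force': [0.2133, 0.5522, -0.264], 'finger_gap': -0.0001, 'joint_pos': [-0.5865, -0.0787, 1.5184, 0.0001, 1.702, -2.1053]}
196 .............................................R...................
197 ..........................................RRR....................
198 .....................................R...RRR.....................
199 ..............................R...R......R.......................
200 ....................................R............................
201 .........................R.......RRRR............................
202 ................................RRRRR............................
203 ...........................R...RRRR..............................
204 .........................RRRRRRRRR...............................
205 ..........................RRRRRRR................................
206 ...........................RRRRR.................................
0 [ 29.2 203.3]
0.1 [ 29.  201.2]
0.2 [ 29.1 199.1]
0.4 [ 30.1 194.5]
0.6 [ 32.  189.6]
0.8 [ 34.9 184.8]
195
[... 760 characters left out ...]
 .............BBB...BBBBBBBBB.......
215 .............BBB...BBBBBBBBB.......
216 .............BBB...BBBBBBBBB.......
217 .............BBB...BBBBBBBB........
218 ..............BBB...BBBBBBB........
219 ...ww..........BB...BBBBBB.........
220 .wwwww..............BBBBB..........
221 wwwwww..............BB.............
240 ...................RR.........
257 ..................R...........
258 ..................R...........
259 .................RRR..........
260 .................RRR..........
261 ................RRRR..........
262 ................RRRR..........
0 [ 18.02893473 258.67729802]
0.05 [ 15.43285652 258.50301375]
0.1 [ 12.85097494 258.19818507]
bot1 9
beaker 8
bot2 13
black 146
orange 10
```

```bash
python3 -c "
from h import *
a=ld('side0')['frame'];b=ld('s19')['frame'];d=cv2.absdiff(a,b).max(2)
for n,q in(('black',(340,301)),('beaker',(396,245)),('buf',(376,200)),('media',(201,165))): print(n,np.percentile(d[q[1]-10:q[1]+10,q[0]-10:q[0]+10],90))
pucks('s19'); manip.close_job(); st()"
```

```text
black 4.0
beaker 4.0
buf 3.0
media 45.0
the job is handed in; nothing more can be done
the job is handed in; nothing more can be done
```

The job is handed in: all four blue-and-white pucks are loaded, the head is back over the magazine and the lever is down. I raised the lever to its stop, swung the head out to its stop, and pressed the pucks in one at a time. Then I swung the head back until it met its stop and only after that lowered the lever.

**Last checks that agreed:**
- After each puck, the top face in the magazine stayed level with the catches and the blue stack grew taller. No blue pucks were left on the sheet.
- The lever ball is within about 1 px of where a lowered lever should be in the side view. The lever stopped firmly (19 N) after dropping 75.5 mm, against 75.8 mm expected.
- Head back at its stop: 12.6 N of resistance at the knob, and the ball where the head's zero position puts it in both views.
- The bottles, the beaker and the orange disc are unchanged in the top view. The black disc is unchanged in the side view.

**What went wrong or disagreed:**
- **Height offset:** the fingertips sat about 25–37 mm higher than the reported TCP, so I worked from contact and images. My first grasp of the ball closed above it, and my first try at lowering the lever missed.
- **Forces:** the ball slipped from the grip at the end of the raise, and the fingers briefly pushed on the lever with 90 N. At the swing-out stop they reached 42 N. As far as I could tell both were finger contacts, not the gripper body.
- **Top view of the ball:** it reads about 2 px further out than predicted.
- **Media bottle:** its patch in the side view differs from the start, probably hidden by the arm, since the top view shows it unmoved.

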